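# Hang the rinsed lances in the drying cabinet

## Robot

A 7-joint arm with a two-finger parallel gripper is mounted at the origin on the work surface. World frame = base frame: x ahead of the robot, y to its left, z up, the work surface at z = 0. Lengths are in m, angles in rad, forces in N, time in s.
With the tool pointing down it reaches from about 0.425 to 0.875 m from the base axis. Payload 4.7 kg.
Tool frame: the origin (TCP) lies between the finger pads; the fingertips stand 14 mm ahead of it and the grasp point (between the pads) lies 5 mm behind it; z points along the fingers, y is the line along which they close (so a half turn about z gives the same grasp; the last joint's range is limited). The gripper opens to 87 mm and grips with 3 to 60 N. Pads are 19 mm wide; open, the fingers measure 117 mm over their backs; the gripper's body (75 mm by 190 mm) begins 51 mm behind the grasp point.
Start: joints at [1.262, 0.321, -0.07, 1.45, 0.023, 1.371, -0.057], TCP at [0.206, -0.616, 0.237] pointing down, gripper open.
Joint ranges: [-2.86, 2.86], [-0.3, 2.09], [-1.38, 1.24], [0.06, 2.45], [-1.56, 4.7], [0.09, 2.05], [-2.69, 2.69]. Speed limits (rad/s): [2.57, 2.57, 3.14, 3.14, 3.14, 3.14, 3.14].

## Interface

Orientations are given as a rotation vector (axis times angle).
In Python, from bench import ctrl gives the robot as it stands.
- The arm moves only by the tool step_arm, never from a script. Its argument "commands" is a list of rows, each an object with "travel": the shift along the tool's x, y, z in m, a list of three; "turn": the turn, a rotation vector about the tool's x, y, z in degrees, a list of three. A call has 1 to 5 rows; each row is the pose to reach, as a shift and turn from the pose commanded when the call began, along the tool's axes at that moment; what a row does not reach only later rows make up. A row lasts 1/10 s, in which the tool goes at most 50 mm and 8.59 degrees, less where a joint would pass 70% of its speed; a pose out of reach is approached as far as the arm can. A call with a gripper value outside its range is refused whole. "gripper" is the opening, from 0 (shut) to 1 (fully open), set as the call begins (left out, the last holds). The fingers move at their own pace and stop on an object; "force" is the grip in N (left out, the last holds). Time passes only in rows, so rows that repeat a pose let the fingers close. It gives the time, the measured TCP pose, the force, the opening and the grip force at its end, in the units of the state.
- ctrl.get_state(): the state, without advancing time (a new reading comes with each control period).
- ctrl.get_image(name): name is "scene" or "top" or "wrist"; returns the picture (420x560x3 uint8, red, green, blue); there is no depth.
- ctrl.camera_model(name): a dict with "fx", "fy", "cx", "cy" (pixels), "R" (3x3) and "t" (3): a world point X has camera coordinates R X + t; the wrist camera has in their place "T_tool_cam" (4x4, takes a point from camera to tool coordinates, whose origin is the TCP and whose axes are the flange's). Camera axes: x right, y down, z forward; pixel columns grow to the right and rows downward; lengths in m; the calibration is good to about 2 mm. A picture is of the moment at which its call begins: read the wrist's pose just before it. camera_model takes no time and is no camera call.
- ctrl.close_job(): hands the job in; it is judged then, once.
The state is a dict: "time": time; "joint_positions": joint angles; "qd": joint speeds; "joint_torque": joint torques, N m; "position": TCP position; "tool_rot": TCP orientation; "ft_force": force on the tool from outside, world axes, zero at the start; "torque": the same for the moment, N m; "grip_width": opening from 0.0 (shut) to 1.0 (fully open); "grip_force": force on a finger pad.
Only numpy, scipy, OpenCV 4.12 (cv2) and the standard library are available. Lean on these libraries where they do the work, as an engineer would, in place of code of your own. Each camera call takes 0.05 s, during which the arm holds its last target. There are 200 camera calls.

## Task

Hang every sampling lance from the rinse bin in the drying cabinet: stand each one upright while its tip is still down in the bin, lift it out and keep it upright, then lower it (do not drop it) tip first through a free eyelet in the cabinet roof until its collar rests flat on the roof. When all are hung, push the cabinet's door fully shut so that it is home on its catch. Leave the other things on the table where they are.

Things in the scene. Friction and masses are not known exactly. Their poses are not given: they have to be found in the camera images.
- lance0: stainless sampling lance, 0.12 kg: round shaft 10 mm in diameter, 140 mm long, with a half-ball tip, under a steel collar 24 mm in diameter and 6 mm thick, topped by a black round-ended plastic grip 16 mm in diameter, 50 mm long. Origin at the very tip; z runs along the axis towards the grip (collar from z = 140 to 146 mm, grip to 196 mm). Starts leaning in a pocket of the bin. None if absent
- lance1: stainless sampling lance, 0.12 kg: round shaft 10 mm in diameter, 140 mm long, with a half-ball tip, under a steel collar 24 mm in diameter and 6 mm thick, topped by a black round-ended plastic grip 16 mm in diameter, 50 mm long. Origin at the very tip; z runs along the axis towards the grip (collar from z = 140 to 146 mm, grip to 196 mm). Starts leaning in a pocket of the bin. None if absent
- lance2: stainless sampling lance, 0.12 kg: round shaft 10 mm in diameter, 140 mm long, with a half-ball tip, under a steel collar 24 mm in diameter and 6 mm thick, topped by a black round-ended plastic grip 16 mm in diameter, 50 mm long. Origin at the very tip; z runs along the axis towards the grip (collar from z = 140 to 146 mm, grip to 196 mm). Starts leaning in a pocket of the bin. None if absent
- lance3: stainless sampling lance, 0.12 kg: round shaft 10 mm in diameter, 140 mm long, with a half-ball tip, under a steel collar 24 mm in diameter and 6 mm thick, topped by a black round-ended plastic grip 16 mm in diameter, 50 mm long. Origin at the very tip; z runs along the axis towards the grip (collar from z = 140 to 146 mm, grip to 196 mm). Starts leaning in a pocket of the bin. None if absent
- lance0_collar (a point): point on the axis of lance0 at the underside of its collar (z = 140 mm in its frame, same axes). At the start the tip stands in the bottom corner at the near (-x) wall of a pocket, the lance leaning about 32 degrees outward over the far rim, collar and grip sticking out above
- lance1_collar (a point): point on the axis of lance1 at the underside of its collar (z = 140 mm in its frame, same axes). At the start the tip stands in the bottom corner at the near (-x) wall of a pocket, the lance leaning about 32 degrees outward over the far rim, collar and grip sticking out above
- lance2_collar (a point): point on the axis of lance2 at the underside of its collar (z = 140 mm in its frame, same axes). At the start the tip stands in the bottom corner at the near (-x) wall of a pocket, the lance leaning about 32 degrees outward over the far rim, collar and grip sticking out above
- lance3_collar (a point): point on the axis of lance3 at the underside of its collar (z = 140 mm in its frame, same axes). At the start the tip stands in the bottom corner at the near (-x) wall of a pocket, the lance leaning about 32 degrees outward over the far rim, collar and grip sticking out above
- bin: white deep rinse bin, fixed, open: 82 mm (its x) by 264 mm (its y) by 110 mm high, floor 5 mm thick, with four open pockets in a row along its y, each 72 mm (x) by 26 mm (y) by 105 mm deep, centred at x = 0, y = -99, -33, 33, 99 mm; on the far (+x) rim two 9 mm high studs, 13 mm apart, keep each lance centred. Origin mid-underside, z up; -x faces the robot
- cabinet: white drying cabinet, fixed: 180 mm (its x) by 170 mm (its y) by 160 mm high, front (-x) facing the robot, with an aluminium roof plate 10 mm thick that has four through eyelets. The inside floor is 6 mm above the table, so a hung lance hangs clear. Origin in the middle of its underside, z up
- eyelet0 (a point): centre of roof eyelet 0, at the plate's top face, 160 mm above the table: a through hole of about 16 mm in diameter; the eyelets stand 64 mm apart along the cabinet's y and 65 mm along its x (in the cabinet's frame at x = -20 mm, y = -32 mm)
- eyelet1 (a point): centre of roof eyelet 1, at the plate's top face, 160 mm above the table: a through hole of about 16 mm in diameter; the eyelets stand 64 mm apart along the cabinet's y and 65 mm along its x (in the cabinet's frame at x = -20 mm, y = 32 mm)
- eyelet2 (a point): centre of roof eyelet 2, at the plate's top face, 160 mm above the table: a through hole of about 16 mm in diameter; the eyelets stand 64 mm apart along the cabinet's y and 65 mm along its x (in the cabinet's frame at x = 45 mm, y = -32 mm)
- eyelet3 (a point): centre of roof eyelet 3, at the plate's top face, 160 mm above the table: a through hole of about 16 mm in diameter; the eyelets stand 64 mm apart along the cabinet's y and 65 mm along its x (in the cabinet's frame at x = 45 mm, y = 32 mm)
- door (a joint): angle of the cabinet's glazed front door, rad: 0 = fully shut, home on its catch; grows to 1.5 as its free edge swings out towards the robot. It stays where it is left, except that a sprung ball catch pushes it back open (a few N) between about 0.09 and 0.04 rad and snaps it home below 0.04, then holds it
- door_hinge (a point): on the door's upright hinge line, at the cabinet's front right (-y) corner, in the plane of the door's outer face, 75 mm above the table. x: the outer face's inward normal; y: along that face to the free edge. Door 168 mm wide, 10 mm thick, from 4 to 146 mm above the table, no knob in the way (shut: parallel to the cabinet's y)
- door_edge (a point): point on the door's outer face at its free edge, 168 mm from the hinge, 75 mm above the table
- jar: bystander, leave alone: small white-capped jar, 38 mm wide, 50 mm high, between bin and cabinet; origin at its underside
- dish: bystander, leave alone: small closed petri dish, 60 mm wide, 16 mm high; origin at its underside
- reagent: bystander, leave alone: white bottle with blue cap, 64 mm wide, 150 mm high, beyond the bin; origin at its underside
- flask: bystander, leave alone: clear flat culture flask 100 by 75 by 40 mm with a yellow cap; origin at its underside
- tipbox: bystander, leave alone: grey closed box with a white lid, 90 by 120 by 50 mm; origin at its underside
- spatula: bystander, leave alone: spatula 170 mm long lying on the table; origin at its underside
- beaker: bystander, leave alone: white cup 60 mm wide, 70 mm high; origin at its underside
Mind the look-alikes: they are no part of the job. Leave any yellow look-alike of the lance0 alone. What is shaped like the lance3 but blue is not meant.

How it is judged:
By the outcome, as a careful person would: the job done as asked, in the order asked, and still so for the second after the job is handed in, with the robot touching nothing.
Of lance0, lance1, lance2, lance3 only 3 to 4 are there at a start; the rules pass over those that are not, and their reading is None.
At some moment in a run one of lance0, lance1, lance2, lance3 may be knocked a few centimetres aside while the robot is not near it.
It also fails if it takes over 210 s, if anything falls off the work surface, if the arm or the gripper's body presses on something with over 40 N, if the wrist force passes 120 N, or if a joint passes its speed limit or range.

## Working session

There is one attempt and no reset: what is moved stays moved. The work goes in short steps, Python scripts to look and compute and a tool call to move; the robot and the scene stay as the last step left them, time stands still between calls to the robot, and variables do not carry over. Pictures are saved under pics/ and viewed, at most 14 in all, crops included, and the job is handed in when it is done.

Besides the shell and the picture viewer there is one more tool, called as a command line: name --argument value ..., lists and objects as JSON in quotes. step_arm: Moves the arm, as the interface text tells. Its arguments: {"type":"object","properties":{"commands":{"type":"array"},"gripper":{"type":"number"},"force":{"type":"number"}},"required":["commands"]}

```bash
ls; mkdir -p pics; python3 - <<'E'
from bench import ctrl
import cv2
for n in("scene","top"):
    im=ctrl.get_image(n); cv2.imwrite(f"pics/{n}0.png",cv2.resize(im[:,:,::-1],(800,600),interpolation=cv2.INTER_CUBIC)); cv2.imwrite(f"pics/{n}0raw.png",im[:,:,::-1])
    print(n,ctrl.camera_model(n))
print(ctrl.camera_model("wrist")); print(ctrl.get_state())
E
```

```text
pics
scene {'fx': 473.1110287512435, 'fy': 473.1110287512435, 'cx': 288.46591341035537, 'cy': 211.01644799087975, 'R': array([[ 0.34575182,  0.93821397,  0.01449902],
       [ 0.68283422, -0.24098066, -0.68968525],
       [-0.64357835,  0.24836036, -0.72396411]]), 't': array([-0.18101525, -0.26535694,  1.61640826])}
top {'fx': 530.1320693700648, 'fy': 530.1320693700648, 'cx': 271.6067903886882, 'cy': 202.99041517799543, 'R': array([[-0.01912003, -0.99980901,  0.00404606],
       [-0.97948429,  0.01791905, -0.20072229],
       [ 0.20061145, -0.00780087, -0.97963983]]), 't': array([-0.00711831,  0.54826156,  1.30164049])}
{'fx': 342.0578437513106, 'fy': 342.0578437513106, 'cx': 280.44121144837754, 'cy': 207.76903997120476, 'T_tool_cam': array([[ 5.14665525e-04, -9.60360725e-01, -2.78759775e-01,
         7.60858679e-02],
       [ 9.99999798e-01,  5.98123559e-04, -2.14338507e-04,
         1.54484567e-03],
       [ 3.72575073e-04, -2.78759608e-01,  9.60360839e-01,
        -1.49051076e-01],
       [ 0.00000000e+00,  0.00000000e+00,  0.00000000e+00,
         1.00000000e+00]])}
{'time': 0.1, 'joint_positions': array([ 1.26212127,  0.32172247, -0.07005142,  1.45152849,  0.02263381,
        1.37079807, -0.05687896]), 'qd': array([ 0.00146175, -0.00092366, -0.00070224, -0.00244059, -0.00012825,
        0.00102514, -0.0006771 ]), 'joint_torque': array([-1.66609411e-04, -4.92572379e+01, -4.05823784e-01, -3.13396668e+01,
       -6.41825167e-02,  3.95200239e-02,  7.69706185e-05]), 'position': array([ 0.20595889, -0.61602321,  0.23560007]), 'tool_rot': array([-3.09916174e+00, -5.04591577e-01,  6.30733898e-04]), 'ft_force': array([-0.46789599,  1.00457232, -0.80711253]), 'torque': array([ 0.02597229,  0.03272735, -0.01040951]), 'grip_force': 0.0, 'grip_width': 0.9971901546582215}
```

View pics/scene0.png

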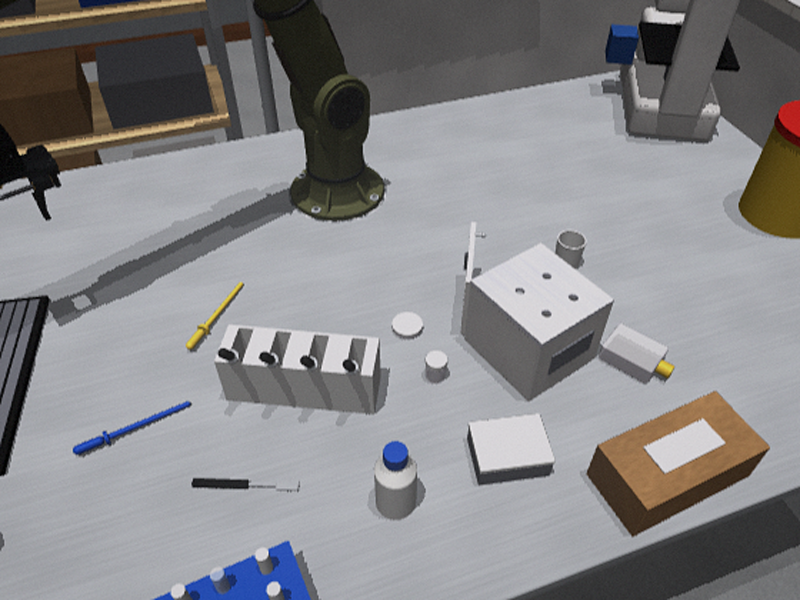

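View pics/top0.png

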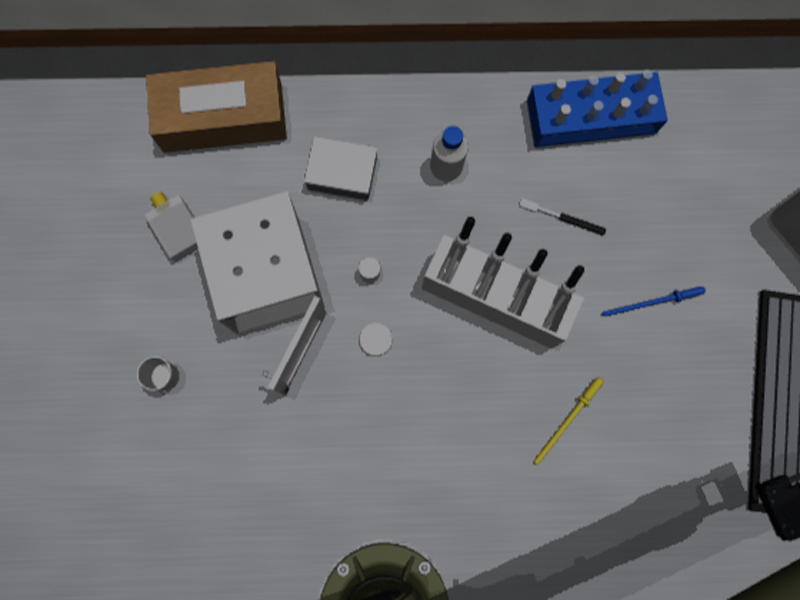

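The scene view (800x600) shows four lances with black grips in the bin at about (228,354), (268,357), (308,361) and (350,365). In the top view the eyelets are at about (228,235), (265,224), (238,271) and (275,260). The door is open: its hinge is at about (320,303) and its free edge at (275,392).

```bash
cat > h.py <<'E'
import numpy as np, cv2, json
from bench import ctrl
from scipy.spatial.transform import Rotation as Ro
def cam(n,st=None):
    m=ctrl.camera_model(n); K=np.array([[m['fx'],0,m['cx']],[0,m['fy'],m['cy']],[0,0,1]])
    if n=='wrist':
        T=np.eye(4); T[:3,:3]=Ro.from_rotvec(st['tool_rot']).as_matrix(); T[:3,3]=st['position']
        W=T@m['T_tool_cam']; return K,W[:3,:3].T,-W[:3,:3].T@W[:3,3]
    return K,m['R'],m['t']
def ray(c,px):
    K,R,t=c; d=R.T@np.linalg.solve(K,[px[0],px[1],1]); return -R.T@t,d/np.linalg.norm(d)
def onz(c,px,z):
    o,d=ray(c,px); return o+d*(z-o[2])/d[2]
def tri(rays):
    A=np.zeros((3,3)); b=np.zeros(3)
    for o,d in rays: P=np.eye(3)-np.outer(d,d); A+=P; b+=P@o
    X=np.linalg.solve(A,b); return X,[np.linalg.norm((np.eye(3)-np.outer(d,d))@(X-o)) for o,d in rays]
def proj(c,X):
    K,R,t=c; p=K@(R@np.asarray(X)+t); return p[:2]/p[2]
def blobs(im,thr,roi,amin=15):
    """dark blobs in roi x0,y0,x1,y1 -> list of (cx,cy,area,mask pts)"""
    m=np.zeros(im.shape[:2],np.uint8); x0,y0,x1,y1=roi
    m[y0:y1,x0:x1]=(im[y0:y1,x0:x1].max(2)<thr)*255
    n,l,s,c=cv2.connectedComponentsWithStats(m)
    return [(c[i][0],c[i][1],int(s[i][4]),np.argwhere(l==i)[:,::-1]) for i in range(1,n) if s[i][4]>=amin]
def pose(zt,y):
    """tool R with z = zt, y closest to y"""
    z=zt/np.linalg.norm(zt); y=y-z*(y@z); y/=np.linalg.norm(y); return np.c_[np.cross(y,z),y,z]
def move(p,R,p0=None,R0=None):
    """print travel / turn from measured (or given) pose to target"""
    st=ctrl.get_state()
    if p0 is None: p0=st['position']
    if R0 is None: R0=Ro.from_rotvec(st['tool_rot']).as_matrix()
    t=R0.T@(np.asarray(p)-p0); r=np.degrees(Ro.from_matrix(R0.T@R).as_rotvec())
    print('travel',np.round(t,4).tolist(),'turn',np.round(r,2).tolist(),'|t|',round(np.linalg.norm(t),3),'|r|',round(np.linalg.norm(r),1)); return t,r
E
cat > a.py <<'E'
from h import *
T=cv2.imread('pics/top0raw.png');S=cv2.imread('pics/scene0raw.png');ct,cs=cam('top'),cam('scene')
bt=sorted(blobs(T,50,(290,140,415,215)),key=lambda b:b[0]); bs=sorted(blobs(S,50,(145,235,260,265)),key=lambda b:-b[0])
for b in bt: print('T',np.round(b[:3],1))
for b in bs: print('S',np.round(b[:3],1))
for b in sorted(blobs(T,90,(140,140,210,200)),key=lambda b:b[0]): print('E',np.round(b[:3],1),onz(ct,b[:2],.16).round(4))
if len(bt)==len(bs):
  for a,b in zip(bt,bs): print(*[np.round(v,4) for v in tri([ray(ct,a[:2]),ray(cs,b[:2])])])
for q in ((320,303),(275,392),(262,398)): print('door',onz(ct,(q[0]*.7,q[1]*.7),.146).round(4))
for q in ((440,238),(425,277),(582,300),(562,335)): print('bin',onz(ct,(q[0]*.7,q[1]*.7),.11).round(4))
E
python3 a.py
```

```text
T [326.6 159.6  95. ]
T [351.9 170.9  97. ]
T [376.7 181.9  96. ]
T [402.1 193.4 101. ]
T [403.1 155.2 117. ]
S [243.9 255.5  47. ]
S [214.8 252.8  51. ]
S [186.7 250.3  57. ]
S [158.  247.7  62. ]
E [141.5 192.1  41. ] [0.5586 0.2909 0.16  ]
E [159.  163.9  29. ] [0.627  0.2511 0.16  ]
E [165.8 189.1  23. ] [0.5649 0.2336 0.16  ]
E [184.9 156.5  29. ] [0.6444 0.1894 0.16  ]
E [191.8 181.4  24. ] [0.5826 0.1721 0.16  ]
door [0.5095 0.0969 0.146 ]
door [0.3637 0.1701 0.146 ]
door [0.3545 0.1911 0.146 ]
bin [ 0.6278 -0.1094  0.11  ]
bin [ 0.5586 -0.0812  0.11  ]
bin [ 0.5133 -0.3494  0.11  ]
bin [ 0.4534 -0.3111  0.11  ]
```

```bash
sed -i 's/^if len.*/bt=[b for b in bt if b[1]>156]; bt=[b for b in bt if abs(b[2]-117)>2]\nif len(bt)==len(bs):/' a.py; cat >> a.py <<'E'
# predicted lance geometry: bin from grips
X=np.array([tri([ray(ct,a[:2]),ray(cs,b[:2])])[0] for a,b in zip(bt,bs)])
yb=X[0]-X[3]; yb[2]=0; print('spacing',np.linalg.norm(np.diff(X,axis=0),axis=1)); yb/=np.linalg.norm(yb)
xb=np.array([yb[1],-yb[0],0]); print('xb',xb)
a=np.radians(32); ax=np.sin(a)*xb+np.cos(a)*np.array([0,0,1]); print('axis',ax,'tips',(X-.171*ax).round(4))
g=X[0]; R=pose(-ax,yb)
st=ctrl.get_state(); 
move(X[0]-.005*-ax*-1+ax*.12,R)
print(np.degrees(Ro.from_matrix(R).as_rotvec()))
E
python3 a.py | tail -14
```

```text
door [0.3637 0.1701 0.146 ]
door [0.3545 0.1911 0.146 ]
bin [ 0.6278 -0.1094  0.11  ]
bin [ 0.5586 -0.0812  0.11  ]
bin [ 0.5133 -0.3494  0.11  ]
bin [ 0.4534 -0.3111  0.11  ]
spacing [0.06644252 0.06475366 0.06610038]
xb [ 0.89739383 -0.44123045  0.        ]
axis [ 0.47554628 -0.23381651  0.8480481 ] tips [[ 0.5523 -0.1107  0.0052]
 [ 0.523  -0.1703  0.0054]
 [ 0.4946 -0.2285  0.0054]
 [ 0.4653 -0.2878  0.0053]]
travel [0.5965, -0.2628, -0.0118] turn [37.5, 15.33, -130.99] |t| 0.652 |r| 137.1
[ -33.64460719 -144.67965751   -9.64743587]
```

```bash
cat >> h.py <<'E'
G=np.array([[.63361,-.15068,.15021]])
E
cat >> a.py <<'E'
np.savez('geo.npz',X=X,ax=ax,xb=xb,yb=yb)
print('X',X.round(4).tolist())
R=pose(-ax,-yb); move(X[0]+ax*.2+[0,0,.05],R)
E
sed -i '/^G=/d' h.py; python3 a.py|tail -2
```

```text
X [[0.6336, -0.1507, 0.1503], [0.6043, -0.2103, 0.1504], [0.5759, -0.2685, 0.1504], [0.5466, -0.3277, 0.1503]]
travel [0.6286, -0.2313, -0.134] turn [12.38, -30.3, 43.51] |t| 0.683 |r| 54.4
```

step_arm --commands '[{"travel": [0.63,-0.23,-0.134],"turn": [12.4,-30.3,43.5]},{"travel": [0.63,-0.23,-0.134],"turn": [12.4,-30.3,43.5]},{"travel": [0.63,-0.23,-0.134],"turn": [12.4,-30.3,43.5]},{"travel": [0.63,-0.23,-0.134],"turn": [12.4,-30.3,43.5]},{"travel": [0.63,-0.23,-0.134],"turn": [12.4,-30.3,43.5]}]' --gripper 0.4 --force 25

```text
time: 0.6
position: [0.3932, -0.467, 0.2845]
tool_rot: [-2.951, 0.399, 0.637]
ft_force: [-0.0, -0.0, -0.3]
grip_width: 0.63
grip_force: 0.0
```

```bash
cat > mv.py <<'E'
from h import *
import sys
g=np.load('geo.npz'); X,ax,xb,yb=[g[k] for k in('X','ax','xb','yb')]
up=np.array([0,0,1.]); Rt=pose(-ax,-yb)
E
python3 - <<'E'
from mv import *
s=ctrl.get_state(); print(s['time'],s['position'],s['joint_positions'].round(2)); move(X[0]+ax*.2+[0,0,.05],Rt)
E
```

```text
0.6 [ 0.39320794 -0.46702156  0.28449859] [ 0.79  0.52 -0.08  1.14  0.19  1.88 -1.11]
travel [0.1962, -0.3542, -0.1692] turn [2.97, -7.11, 10.1] |t| 0.439 |r| 12.7
```

step_arm --commands '[{"travel": [0.196,-0.354,-0.169],"turn": [3,-7.1,10.1]},{"travel": [0.196,-0.354,-0.169],"turn": [3,-7.1,10.1]},{"travel": [0.196,-0.354,-0.169],"turn": [3,-7.1,10.1]},{"travel": [0.196,-0.354,-0.169],"turn": [3,-7.1,10.1]},{"travel": [0.196,-0.354,-0.169],"turn": [3,-7.1,10.1]}]'

```text
time: 1.1
position: [0.5358, -0.3194, 0.2889]
tool_rot: [-2.854, 0.659, 0.772]
ft_force: [-0.0, -0.9, -0.6]
grip_width: 0.401
grip_force: 0.0
```

```bash
python3 - <<'E'
from mv import *
s=ctrl.get_state(); print(s['time'],s['position'],s['joint_positions'].round(2)); move(X[0]+ax*.12,Rt)
E
```

```text
1.1 [ 0.5357897  -0.31944373  0.28888348] [ 0.4   0.67  0.16  0.95 -0.05  2.05 -1.48]
travel [0.0854, -0.1944, -0.0081] turn [0.35, -1.77, 0.09] |t| 0.212 |r| 1.8
```

step_arm --commands '[{"travel": [0.085,-0.194,-0.008],"turn": [0.35,-1.8,0.1]},{"travel": [0.085,-0.194,-0.008],"turn": [0.35,-1.8,0.1]},{"travel": [0.085,-0.194,-0.008],"turn": [0.35,-1.8,0.1]},{"travel": [0.085,-0.194,-0.008],"turn": [0.35,-1.8,0.1]},{"travel": [0.085,-0.194,-0.008],"turn": [0.35,-1.8,0.1]}]'

```text
time: 1.6
position: [0.6752, -0.1726, 0.2496]
tool_rot: [-2.856, 0.654, 0.708]
ft_force: [1.1, 0.5, -2.1]
grip_width: 0.398
grip_force: 0.0
```

```bash
python3 - <<'E'
from mv import *
s=ctrl.get_state(); print(s['time'],s['position'],s['joint_positions'].round(2)); move(X[0]+ax*.12,Rt);move(X[0]+ax*.06,Rt)
im=ctrl.get_image('wrist')[:,:,::-1]; cv2.imwrite('pics/w1.png',im); c=cam('wrist',s)
for i in range(4): print(i,proj(c,X[i]).round(0),proj(c,X[i]-.171*ax).round(0))
E
```

```text
1.6 [ 0.67524182 -0.17262228  0.24957683] [ 0.38  0.85 -0.28  0.73  0.05  2.05 -1.87]
travel [0.0135, -0.0013, -0.01] turn [-0.87, -3.89, 0.65] |t| 0.017 |r| 4.0
travel [0.0094, -0.0005, 0.0499] turn [-0.87, -3.89, 0.65] |t| 0.051 |r| 4.0
0 [279. 203.] [282. 176.]
1 [364. 204.] [334. 177.]
2 [447. 206.] [385. 178.]
3 [532. 207.] [437. 178.]
```

View pics/w1.png

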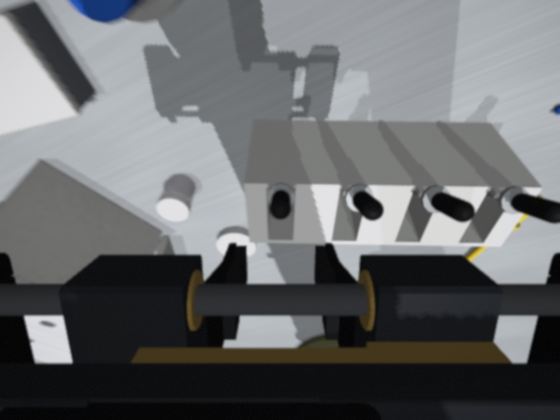

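The wrist view shows grip 0 at (280,203), where it was predicted, with the others at (369,205), (452,206) and (535,208). I am moving in.

step_arm --commands '[{"travel": [0.009,-0.0005,0.05],"turn": [-0.9,-3.9,0.6]},{"travel": [0.009,-0.0005,0.05],"turn": [-0.9,-3.9,0.6]},{"travel": [0.009,-0.0005,0.05],"turn": [-0.9,-3.9,0.6]}]'

```text
time: 1.95
position: [0.6602, -0.172, 0.2081]
tool_rot: [-2.831, 0.668, 0.8]
ft_force: [-0.2, 0.3, 0.5]
grip_width: 0.4
grip_force: 0.0
```

```bash
python3 - <<'E'
from mv import *
s=ctrl.get_state(); print(s['time'],s['position'],s['joint_positions'].round(2)); move(X[0]-ax*.003,Rt)
E
```

```text
1.95 [ 0.66024313 -0.17195042  0.20809779] [ 0.38  0.87 -0.27  0.8   0.05  2.02 -1.88]
travel [0.0019, -0.0071, 0.0697] turn [-0.21, -0.44, -0.31] |t| 0.07 |r| 0.6
```

step_arm --commands '[{"travel": [0.002,-0.007,0.02],"turn": [-0.2,-0.4,-0.3]},{"travel": [0.002,-0.007,0.035],"turn": [-0.2,-0.4,-0.3]},{"travel": [0.002,-0.007,0.035],"turn": [-0.2,-0.4,-0.3]}]'

```text
time: 2.25
position: [0.6491, -0.158, 0.1795]
tool_rot: [-2.832, 0.658, 0.805]
ft_force: [0.4, -0.2, -0.5]
grip_width: 0.401
grip_force: 0.0
```

```bash
python3 - <<'E'
from mv import *
s=ctrl.get_state(); print(s['time'],s['position'],s['joint_positions'].round(2)); move(X[0]-ax*.003,Rt)
E
```

```text
2.25 [ 0.64911897 -0.15798303  0.17947297] [ 0.39  0.84 -0.28  0.9   0.05  1.95 -1.88]
travel [0.0008, 0.0003, 0.0368] turn [-0.04, -0.26, 0.02] |t| 0.037 |r| 0.3
```

step_arm --commands '[{"travel": [0.001,0,0.037],"turn": [0,-0.2,0]},{"travel": [0.001,0,0.037],"turn": [0,-0.2,0]},{"travel": [0.001,0,0.037],"turn": [0,-0.2,0]}]'

```text
time: 2.55
position: [0.6336, -0.1498, 0.1483]
tool_rot: [-2.83, 0.657, 0.808]
ft_force: [-0.0, -1.1, 1.7]
grip_width: 0.4
grip_force: 0.0
```

step_arm --commands '[{"travel": [0,0,0],"turn": [0,0,0]},{"travel": [0,0,0],"turn": [0,0,0]},{"travel": [0,0,0],"turn": [0,0,0]},{"travel": [0,0,0],"turn": [0,0,0]}]' --gripper 0.05 --force 25

```text
time: 2.95
position: [0.6339, -0.149, 0.1475]
tool_rot: [-2.83, 0.656, 0.807]
ft_force: [1.5, -1.6, 3.4]
grip_width: 0.177
grip_force: 25.0
```

```bash
cat >> mv.py <<'E'
def upright(i,rows=5,dx=.008,dz=.006):
    """arc about the tip to tool-down; shift dx along bin x and dz up over the arc"""
    s=ctrl.get_state(); p0=s['position']; R0=Ro.from_rotvec(s['tool_rot']).as_matrix(); a0=-R0[:,2]
    tip=X[i]-.171*ax; L=(p0-tip)@ax; th=np.arccos(a0[2]); print('tilt',np.degrees(th),'L',L,'off',(p0-tip-L*ax).round(4))
    Rv=pose(-up,-yb); full=Ro.from_matrix(R0.T@Rv).as_rotvec()
    for k in range(1,rows+1):
        f=k/rows; Rk=R0@Ro.from_rotvec(full*f).as_matrix(); pk=p0+L*(-Rk[:,2]-a0)+f*(dx*xb+dz*up)
        print((R0.T@(pk-p0)).round(4).tolist(),np.degrees(full*f).round(1).tolist())
    print('z',pk)
E
python3 - <<'E'
from mv import *
s=ctrl.get_state(); print(s['time'],s['grip_width'],s['grip_force'],s['ft_force']); move(X[0]-ax*.003,Rt); upright(0)
E
```

```text
2.95 0.17707816955116779 24.979185084812343 [ 1.48470041 -1.62228707  3.42634227]
travel [-0.001, 0.0016, 0.0004] turn [-0.08, -0.15, 0.12] |t| 0.002 |r| 0.2
tilt 31.850149816781062 L 0.168371740350793 off [ 0.0015  0.0011 -0.0005]
[-0.018, -0.0001, -0.0008] [-0.0, 6.4, 0.0]
[-0.0357, -0.0001, 0.0004] [-0.0, 12.7, 0.0]
[-0.0529, -0.0002, 0.0037] [-0.1, 19.1, 0.1]
[-0.0695, -0.0003, 0.0089] [-0.1, 25.5, 0.1]
[-0.0852, -0.0004, 0.016] [-0.1, 31.8, 0.1]
z [ 0.56144698 -0.11312294  0.17883353]
```

step_arm --commands '[{"travel": [-0.018,0,-0.0008],"turn": [0,6.4,0]},{"travel": [-0.0357,0,0.0004],"turn": [0,12.7,0]},{"travel": [-0.053,0,0.0037],"turn": [0,19.1,0]},{"travel": [-0.0695,0,0.009],"turn": [0,25.5,0]},{"travel": [-0.085,0,0.016],"turn": [0,31.8,0]}]' --force 40

```text
time: 3.45
position: [0.5615, -0.1133, 0.1794]
tool_rot: [-3.059, 0.709, -0.009]
ft_force: [0.7, -0.1, -1.4]
grip_width: 0.173
grip_force: 40.0
```

step_arm --commands '[{"travel": [0,0,0],"turn": [0,0,0]},{"travel": [0,0,0],"turn": [0,0,0]}]'

```text
time: 3.65
position: [0.5609, -0.1133, 0.1792]
tool_rot: [-3.058, 0.709, 0.004]
ft_force: [0.9, -0.5, -0.2]
grip_width: 0.17
grip_force: 40.0
```

```bash
python3 - <<'E'
from mv import *
s=ctrl.get_state(); print(s['time'],s['position'],s['joint_positions'].round(2),s['ft_force']); move([0.5614,-.1131,.1788],pose(-up,-yb))
for n in ('scene','top'): cv2.imwrite(f'pics/{n}1.png',ctrl.get_image(n)[:,:,::-1])
a=cv2.imread('pics/scene1.png')[150:300,100:300]; b=cv2.imread('pics/top1.png')[110:260,250:450]
cv2.imwrite('pics/c1.png',cv2.resize(np.hstack([a,b]),None,fx=2,fy=2))
E
```

```text
3.65 [ 0.56094596 -0.11331902  0.17915178] [ 0.46  0.21 -0.34  1.71  0.07  1.23 -1.93] [ 0.8745831  -0.52054137 -0.22104839]
travel [0.0003, -0.0004, 0.0004] turn [-0.12, 0.16, 0.08] |t| 0.001 |r| 0.2
```

View pics/c1.png

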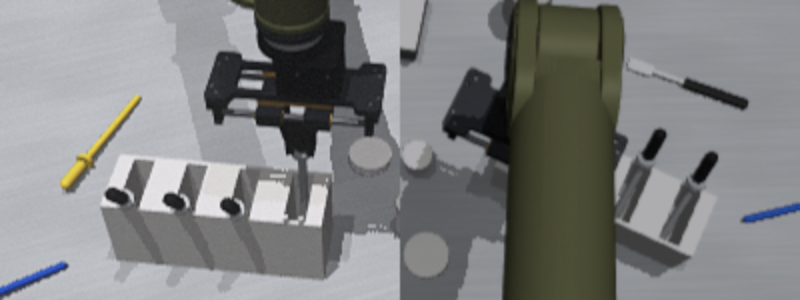

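The lance stands upright in pocket 0; in the crop its shaft is at (300,185). I am lifting it.

step_arm --commands '[{"travel": [0,0,-0.04],"turn": [0,0,0]},{"travel": [0,0,-0.08],"turn": [0,0,0]},{"travel": [0,0,-0.12],"turn": [0,0,0]},{"travel": [0,0,-0.16],"turn": [0,0,0]},{"travel": [0,0,-0.2],"turn": [0,0,0]}]'

```text
time: 4.25
position: [0.5628, -0.115, 0.3793]
tool_rot: [-3.055, 0.71, 0.006]
ft_force: [1.0, -0.4, -1.6]
grip_width: 0.171
grip_force: 40.0
```

```bash
cat >> mv.py <<'E'
E0=np.array([[.5826,.1721,.16],[.5649,.2336,.16],[.6444,.1894,.16],[.627,.2511,.16]])
xc=E0[2]+E0[3]-E0[0]-E0[1]; yc=E0[1]+E0[3]-E0[0]-E0[2]; 
_t=np.arctan2(xc[1]-yc[0],xc[0]+yc[1]); xc=np.array([np.cos(_t),np.sin(_t),0]); yc=np.array([-np.sin(_t),np.cos(_t),0])
Rc=pose(-up,-yc)
E
python3 - <<'E'
from mv import *
s=ctrl.get_state(); print(s['position'],s['joint_positions'].round(2),np.degrees(Ro.from_matrix(Rc[:,:]).as_euler('zyx')),xc)
move([E0[3,0],E0[3,1],.38],Rc)
E
```

```text
[ 0.56281116 -0.11499596  0.37928333] [ 0.46  0.15 -0.34  1.38  0.05  1.62 -1.91] [-15.79522277   0.         180.        ] [0.96224069 0.27220002 0.        ]
travel [-0.1039, -0.3569, 0.0011] turn [-0.31, 0.19, -41.97] |t| 0.372 |r| 42.0
```

step_arm --commands '[{"travel": [-0.013,-0.045,0],"turn": [0,0,-5]},{"travel": [-0.026,-0.09,0],"turn": [0,0,-10]},{"travel": [-0.039,-0.135,0],"turn": [-0.1,0,-15]},{"travel": [-0.052,-0.18,0],"turn": [-0.1,0.1,-20]},{"travel": [-0.065,-0.225,0],"turn": [-0.2,0.1,-25]}]'

```text
time: 4.75
position: [0.6041, 0.1178, 0.3783]
tool_rot: [-3.14, 0.028, 0.004]
ft_force: [1.1, -0.1, -1.6]
grip_width: 0.173
grip_force: 40.0
```

```bash
python3 - <<'E'
from mv import *
s=ctrl.get_state(); print(s['position'],s['joint_positions'].round(2))
move([E0[3,0],E0[3,1],.38],Rc)
E
```

```text
[0.60409026 0.11779853 0.37833709] [ 0.18  0.26 -0.54  1.28  0.13  1.64 -1.92]
travel [0.0205, -0.1337, -0.0015] turn [-0.12, 0.12, -16.83] |t| 0.135 |r| 16.8
```

step_arm --commands '[{"travel": [0.0065,-0.045,0],"turn": [0,0,-5.5]},{"travel": [0.0135,-0.09,0],"turn": [0,0,-11]},{"travel": [0.0205,-0.133,-0.001],"turn": [-0.1,0.1,-16.8]},{"travel": [0.0205,-0.133,-0.001],"turn": [-0.1,0.1,-16.8]}]'

```text
time: 5.15
position: [0.6248, 0.2575, 0.3768]
tool_rot: [-3.104, -0.445, 0.007]
ft_force: [0.0, 0.7, -1.5]
grip_width: 0.17
grip_force: 40.0
```

```bash
python3 - <<'E'
from mv import *
s=ctrl.get_state(); print(s['position'],s['joint_positions'].round(2))
move([E0[3,0],E0[3,1],.38],Rc); c=cam('wrist',s)
cv2.imwrite('pics/w2.png',ctrl.get_image('wrist')[:,:,::-1])
print([proj(c,e).round(0).tolist() for e in E0], 'tip',proj(c,s['position']-[0,0,.168]))
E
```

```text
[0.6248289  0.2575076  0.37683033] [-0.02  0.42 -0.62  1.1   0.24  1.69 -1.86]
travel [0.0003, 0.0067, -0.0032] turn [-0.39, 0.22, 0.53] |t| 0.007 |r| 0.7
[[342.0, 236.0], [286.0, 236.0], [346.0, 181.0], [287.0, 180.0]] tip [280.08139403 191.08970703]
```

View pics/w2.png

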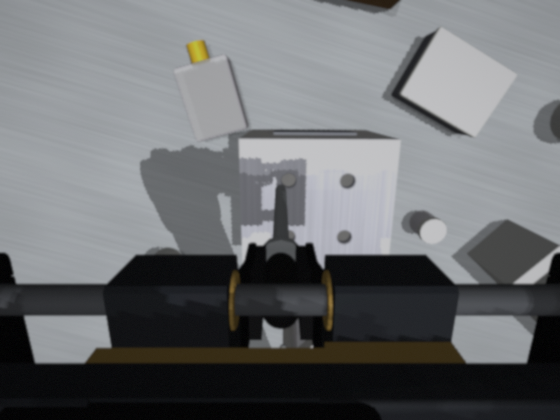

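Holes are at (289,180), (347,181) and (344,237), with the lance tip near (281,186). The holes sit about 2 px right of the prediction, so I refine numerically.

```bash
python3 - <<'E'
from mv import *
s=ctrl.get_state(); im=ctrl.get_image('wrist')[:,:,::-1]; c=cam('wrist',s); print(s['position'],s['qd'].round(3).max())
g=im.max(2); pr=[proj(c,e) for e in E0]
for i in (0,2,3):
    x,y=pr[i].round().astype(int)+[2,0]; r=11; w=g[y-r:y+r+1,x-r:x+r+1]; t=cv2.threshold(np.ascontiguousarray(w),0,255,cv2.THRESH_OTSU+cv2.THRESH_BINARY_INV)
    n,l,st,cc=cv2.connectedComponentsWithStats(t[1]); k=l[r,r]; q=cc[k]+[x-r,y-r]
    print(i,t[0],'bbox',st[k],'px',q.round(1),'pred',pr[i].round(1),onz(c,q,.16).round(4),'old',E0[i])
x,y=260,165
print(g[168:200:2,270:306:2])
E
```

```text
[0.62566055 0.25346178 0.37726112] 0.055
0 148.0 bbox [  4   6  15  13 156] px [340. 236.] pred [337.8 235.4] [0.5826 0.1695 0.16  ] old [0.5826 0.1721 0.16  ]
2 151.0 bbox [  4   4  15  15 181] px [342.9 180. ] pred [341.  180.2] [0.6452 0.1875 0.16  ] old [0.6444 0.1894 0.16  ]
3 92.0 bbox [  0   0  23  23 445] px [284.5 178.6] pred [282.1 179.9] [0.6291 0.249  0.16  ] old [0.627  0.2511 0.16  ]
[[146 140 137 140 138 139 139 140 137 137 139 137 138 140 141 141 142 161]
 [142 124 117 122 120 117 121 123 118 119 121 116 117 125 137 141 142 157]
 [124 114 112 112 112 111 106 106 107 109 110 113 114 115 133 142 142 153]
 [117 114 113 112 108 107 108 110 108 106 107 112 114 113 124 135 136 155]
 [114 115 115 109 107 111 111 112 114 111 106 111 114 111 113 115 117 148]
 [115 137 145 108 110 112 111 112 113 113 107 108 114 111 112 113 113 139]
 [116 144 163 112 109 112 113 112 114 112 103 105 114 111 111 111 113 148]
 [124 169 176 115  98 111 111 113 113 108  93 106 113 111 111 112 115 152]
 [174 190 176 115  81  85  90 102 103  92  94 110 113 111 110 112 114 142]
 [196 196 175 102  63  59  60  69  84  94 106 112 114 110 111 112 113 149]
 [196 195 173  88  57  58  57  63  96 107 110 112 114 110 111 111 115 156]
 [196 194 167  72  56  58  57  62  96 109 110 112 112 110 110 111 113 146]
 [196 195 161  68  56  59  60  64  92 108 109 112 112 109 110 111 113 147]
 [196 194 164  66  56  59  65  69  92 109 110 111 112 110 110 112 115 160]
 [195 193 166  65  56  58  63  70  89 109 109 111 111 110 110 111 115 155]
 [195 193 162  65  57  58  61  68  87 109 110 112 112 109 110 111 115 152]]
```

step_arm --commands '[{"travel": [0,0,0],"turn": [0,0,0]},{"travel": [0,0,0],"turn": [0,0,0]}]'

```text
time: 5.45
position: [0.6261, 0.2473, 0.3796]
tool_rot: [3.111, 0.423, 0.001]
ft_force: [-0.2, -0.4, -1.2]
grip_width: 0.173
grip_force: 40.0
```

```bash
cat >> mv.py <<'E'
def holes(idx,E=E0):
    s=ctrl.get_state(); im=ctrl.get_image('wrist')[:,:,::-1]; c=cam('wrist',s); print(s['position'],abs(s['qd']).max().round(4))
    g=im.max(2); cv2.imwrite('pics/last.png',im)
    for i in idx:
        p=proj(c,E[i]); x,y=p.round().astype(int); r=12; t=cv2.threshold(np.ascontiguousarray(g[y-r:y+r+1,x-r:x+r+1]),0,255,cv2.THRESH_OTSU+cv2.THRESH_BINARY_INV)
        n,l,st,cc=cv2.connectedComponentsWithStats(t[1]); k=l[r,r]; q=st[k][:2]+(st[k][2:4]-1)/2+[x-r,y-r]; q2=cc[k]+[x-r,y-r]
        print(i,'bbox',st[k],onz(c,q,.16).round(4),onz(c,q2,.16).round(4),'old',E[i])
E
python3 - <<'E'
from mv import *
holes((0,2)); move([E0[3,0],E0[3,1],.38],Rc)
E
```

```text
[0.62607083 0.24730229 0.37955057] 0.0182
0 bbox [  6   6  15  14 161] [0.5823 0.1704 0.16  ] [0.5826 0.1703 0.16  ] old [0.5826 0.1721 0.16  ]
2 bbox [  6   5  15  14 176] [0.6451 0.1885 0.16  ] [0.6451 0.1884 0.16  ] old [0.6444 0.1894 0.16  ]
travel [0.0022, -0.0032, -0.0002] turn [0.15, -0.04, -0.3] |t| 0.004 |r| 0.3
```

```bash
cat >> mv.py <<'E'
E0=np.array([[.5825,.1709,.16],[.5648,.2324,.16],[.6449,.1888,.16],[.6272,.2503,.16]])
E
python3 - <<'E'
from mv import *
move([E0[3,0],E0[3,1],.345],Rc)
E
```

```text
travel [0.0021, -0.0024, 0.0348] turn [0.15, -0.04, -0.3] |t| 0.035 |r| 0.3
```

step_arm --commands '[{"travel": [0.002,-0.0024,0.018],"turn": [0.1,0,-0.3]},{"travel": [0.002,-0.0024,0.035],"turn": [0.1,0,-0.3]},{"travel": [0.002,-0.0024,0.035],"turn": [0.1,0,-0.3]},{"travel": [0.002,-0.0024,0.035],"turn": [0.1,0,-0.3]},{"travel": [0.002,-0.0024,0.035],"turn": [0.1,0,-0.3]}]'

```text
time: 6.0
position: [0.6266, 0.2519, 0.3462]
tool_rot: [-3.111, -0.436, -0.005]
ft_force: [0.4, -0.5, -0.5]
grip_width: 0.175
grip_force: 40.0
```

```bash
python3 - <<'E'
from mv import *
holes((0,2)); move([E0[3,0],E0[3,1],.345],Rc)
im=cv2.imread('pics/last.png')[120:280,200:400]; cv2.imwrite('pics/c2.png',cv2.resize(im,None,fx=3,fy=3))
E
```

```text
[0.62655839 0.25190539 0.34622224] 0.0049
0 bbox [  0   7  25  18 284] [0.5793 0.1712 0.16  ] [0.5777 0.1695 0.16  ] old [0.5826 0.1721 0.16  ]
2 bbox [  5   4  17  16 213] [0.6453 0.1883 0.16  ] [0.6453 0.1884 0.16  ] old [0.6444 0.1894 0.16  ]
travel [0.0002, 0.0019, 0.0012] turn [0.02, -0.17, 0.16] |t| 0.002 |r| 0.2
```

View pics/c2.png

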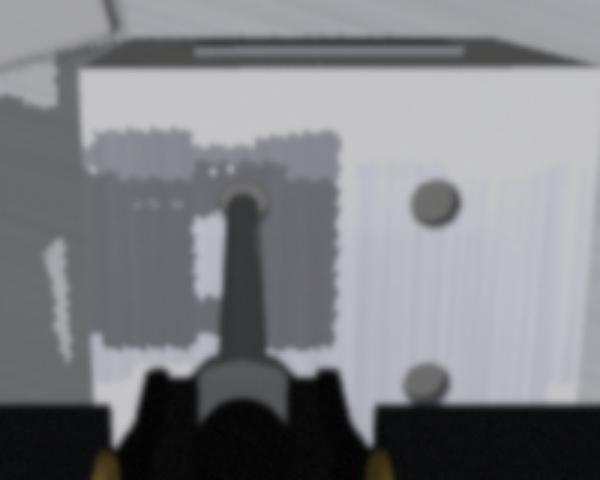

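In the crop the tip is at (240,205) over hole 3 at (245,200), so it needs about 1.8 mm of +y tool travel. I correct and lower in stages.

step_arm --commands '[{"travel": [0.0003,0.0018,0],"turn": [0,-0.1,0.1]},{"travel": [0.0003,0.0018,0],"turn": [0,-0.1,0.1]},{"travel": [0.0003,0.0018,0.01],"turn": [0,-0.1,0.1]},{"travel": [0.0003,0.0018,0.02],"turn": [0,-0.1,0.1]},{"travel": [0.0003,0.0018,0.03],"turn": [0,-0.1,0.1]}]'

```text
time: 6.55
position: [0.6264, 0.2505, 0.3132]
tool_rot: [3.111, 0.435, -0.004]
ft_force: [-0.6, -0.6, -0.2]
grip_width: 0.171
grip_force: 40.0
```

```bash
python3 - <<'E'
from mv import *
s=ctrl.get_state(); print(s['ft_force'],s['torque']); move([E0[3,0],E0[3,1],.315],Rc); move([E0[3,0],E0[3,1],.19],Rc)
E
```

```text
[-0.56636445 -0.60102543 -0.16551265] [ 0.00515989  0.29409528 -0.04223654]
travel [0.0008, 0.0004, -0.0018] turn [0.03, 0.16, 0.11] |t| 0.002 |r| 0.2
travel [0.0011, 0.0004, 0.1232] turn [0.03, 0.16, 0.11] |t| 0.123 |r| 0.2
```

step_arm --commands '[{"travel": [0.001,0.0004,0.03],"turn": [0,0.1,0.1]},{"travel": [0.001,0.0004,0.06],"turn": [0,0.1,0.1]},{"travel": [0.001,0.0004,0.085],"turn": [0,0.1,0.1]},{"travel": [0.001,0.0004,0.105],"turn": [0,0.1,0.1]},{"travel": [0.001,0.0004,0.115],"turn": [0,0.1,0.1]}]'

```text
time: 7.05
position: [0.6265, 0.2495, 0.1962]
tool_rot: [3.11, 0.432, -0.006]
ft_force: [0.1, -0.2, -1.6]
grip_width: 0.169
grip_force: 40.0
```

step_arm --commands '[{"travel": [0,0,0.003],"turn": [0,0,0]},{"travel": [0,0,0.005],"turn": [0,0,0]},{"travel": [0,0,0.007],"turn": [0,0,0]},{"travel": [0,0,0.007],"turn": [0,0,0]}]'

```text
time: 7.45
position: [0.6283, 0.2506, 0.1935]
tool_rot: [-3.112, -0.432, -0.003]
ft_force: [0.6, -0.6, -1.4]
grip_width: 0.175
grip_force: 40.0
```

step_arm --commands '[{"travel": [0,0,0.002],"turn": [0,0,0]},{"travel": [0,0,0.003],"turn": [0,0,0]},{"travel": [0,0,0.003],"turn": [0,0,0]}]'

```text
time: 7.75
position: [0.6279, 0.2503, 0.1897]
tool_rot: [3.111, 0.432, 0.001]
ft_force: [-0.9, 0.8, -1.2]
grip_width: 0.172
grip_force: 40.0
```

step_arm --commands '[{"travel": [0,0,0.001],"turn": [0,0,0]},{"travel": [0,0,0.002],"turn": [0,0,0]},{"travel": [0,0,0.002],"turn": [0,0,0]}]'

```text
time: 8.05
position: [0.6278, 0.2503, 0.1875]
tool_rot: [3.111, 0.432, 0.001]
ft_force: [0.4, 1.1, -1.3]
grip_width: 0.171
grip_force: 40.0
```

step_arm --commands '[{"travel": [0,0,0.001],"turn": [0,0,0]},{"travel": [0,0,0.002],"turn": [0,0,0]},{"travel": [0,0,0.002],"turn": [0,0,0]}]'

```text
time: 8.35
position: [0.6278, 0.2503, 0.1855]
tool_rot: [3.111, 0.432, 0.001]
ft_force: [-0.4, 0.6, -0.3]
grip_width: 0.17
grip_force: 40.0
```

step_arm --commands '[{"travel": [0,0,0.001],"turn": [0,0,0]},{"travel": [0,0,0.001],"turn": [0,0,0]},{"travel": [0,0,0.001],"turn": [0,0,0]}]'

```text
time: 8.65
position: [0.6279, 0.2503, 0.1846]
tool_rot: [3.111, 0.432, 0.001]
ft_force: [0.8, -0.4, -1.4]
grip_width: 0.173
grip_force: 40.0
```

step_arm --commands '[{"travel": [0,0,0.001],"turn": [0,0,0]},{"travel": [0,0,0.0015],"turn": [0,0,0]},{"travel": [0,0,0.0015],"turn": [0,0,0]}]'

```text
time: 8.95
position: [0.6279, 0.2503, 0.183]
tool_rot: [3.111, 0.432, 0.001]
ft_force: [0.1, 0.6, -0.7]
grip_width: 0.173
grip_force: 40.0
```

step_arm --commands '[{"travel": [0,0,0.001],"turn": [0,0,0]},{"travel": [0,0,0.0015],"turn": [0,0,0]},{"travel": [0,0,0.0015],"turn": [0,0,0]}]'

```text
time: 9.25
position: [0.628, 0.2504, 0.1828]
tool_rot: [3.111, 0.431, 0.002]
ft_force: [-1.3, -1.6, 4.8]
grip_width: 0.169
grip_force: 40.0
```

```bash
python3 - <<'E'
from mv import *
s=ctrl.get_state(); print(s['ft_force'],s['torque'],s['position'])
a=ctrl.get_image('scene')[150:270,290:450,::-1]; cv2.imwrite('pics/c3.png',cv2.resize(a,None,fx=4,fy=4))
E
```

```text
[-1.3384601  -1.64126328  4.76704093] [-0.2492752   0.49611348 -0.02521376] [0.62800862 0.25040888 0.18279193]
```

View pics/c3.png

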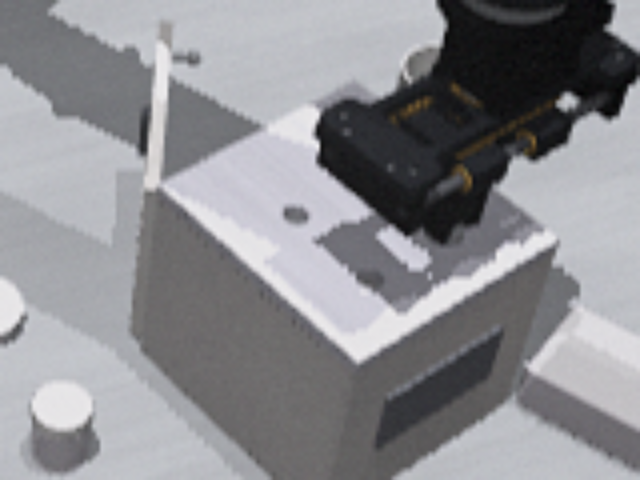

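Contact is 5-6 N at z=0.1828, so the collar is seated. The gripper hides hole 3 in the crop and the other holes are free. Releasing.

step_arm --commands '[{"travel": [0,0,0],"turn": [0,0,0]},{"travel": [0,0,0],"turn": [0,0,0]},{"travel": [0,0,0],"turn": [0,0,0]},{"travel": [0,0,0],"turn": [0,0,0]}]' --gripper 0.4

```text
time: 9.7
position: [0.6278, 0.2503, 0.1813]
tool_rot: [3.111, 0.432, 0.001]
ft_force: [0.4, -0.7, 0.1]
grip_width: 0.38
grip_force: 0.0
```

step_arm --commands '[{"travel": [0,0,-0.02],"turn": [0,0,0]},{"travel": [0,0,-0.05],"turn": [0,0,0]},{"travel": [0,0,-0.09],"turn": [0,0,0]},{"travel": [0,0,-0.13],"turn": [0,0,0]},{"travel": [0,0,-0.13],"turn": [0,0,0]}]'

```text
time: 10.2
position: [0.6298, 0.2521, 0.3187]
tool_rot: [-3.109, -0.431, -0.018]
ft_force: [0.3, 1.0, 0.7]
grip_width: 0.402
grip_force: 0.0
```

```bash
cat >> mv.py <<'E'
def lances(ax=ax):
    ct,cs=cam('top'),cam('scene'); T=ctrl.get_image('top')[:,:,::-1]; S=ctrl.get_image('scene')[:,:,::-1]
    cv2.imwrite('pics/lt.png',T); cv2.imwrite('pics/ls.png',S)
    for i in range(4):
        if i==0: continue
        r=[]
        for c,im in((ct,T),(cs,S)):
            p=proj(c,X[i]).round().astype(int); b=[b for b in blobs(im,50,(p[0]-14,p[1]-14,p[0]+14,p[1]+14)) if b[2]<130]
            r.append(max(b,key=lambda b:b[2]) if b else None)
        if all(x is not None for x in r): print(i,X[i].round(4),*[np.round(v,4) for v in tri([ray(ct,r[0][:2]),ray(cs,r[1][:2])])],[x[2] for x in r])
        else: print(i,'missing',[x is not None for x in r])
E
python3 - <<'E'
from mv import *
s=ctrl.get_state(); print(s['position'],s['joint_positions'].round(2)); lances(); move(X[1]+ax*.1,Rt)
E
```

```text
[0.62977221 0.25207687 0.31865617] [ 0.01  0.41 -0.62  1.23  0.24  1.56 -1.87]
1 [ 0.6043 -0.2103  0.1504] [ 0.6043 -0.2105  0.1501] [0.0015 0.0015] [90, 49]
2 [ 0.5759 -0.2685  0.1504] [ 0.576  -0.2686  0.1503] [0.0014 0.0014] [90, 55]
3 [ 0.5466 -0.3277  0.1503] [ 0.5466 -0.3278  0.1498] [0.0013 0.0013] [93, 59]
travel [-0.1094, 0.4727, 0.0773] turn [11.66, -30.71, 40.89] |t| 0.491 |r| 52.5
```

step_arm --commands '[{"travel": [-0.011,0.047,0.008],"turn": [1.2,-3.1,4.1]},{"travel": [-0.022,0.095,0.015],"turn": [2.4,-6.2,8.2]},{"travel": [-0.033,0.142,0.023],"turn": [3.5,-9.3,12.3]},{"travel": [-0.044,0.189,0.031],"turn": [4.7,-12.4,16.4]},{"travel": [-0.055,0.236,0.039],"turn": [5.8,-15.5,20.4]}]'

```text
time: 10.8
position: [0.6383, 0.0063, 0.2708]
tool_rot: [-3.045, 0.131, 0.436]
ft_force: [-0.3, -0.4, 0.6]
grip_width: 0.4
grip_force: 0.0
```

```bash
python3 - <<'E'
from mv import *
s=ctrl.get_state(); print(s['position'],s['joint_positions'].round(2)); move(X[1]+ax*.09,Rt)
E
```

```text
[0.63834239 0.00632502 0.27079041] [ 0.28  0.55 -0.47  1.15  0.12  1.77 -1.81]
travel [0.0387, 0.2377, 0.0222] turn [5.99, -14.88, 20.24] |t| 0.242 |r| 25.8
```

step_arm --commands '[{"travel": [0.008,0.048,0.0045],"turn": [1.2,-3,4.1]},{"travel": [0.0155,0.095,0.009],"turn": [2.4,-6,8.1]},{"travel": [0.023,0.143,0.013],"turn": [3.6,-9,12.1]},{"travel": [0.031,0.19,0.018],"turn": [4.8,-12,16.2]},{"travel": [0.0387,0.2377,0.022],"turn": [6,-14.9,20.2]}]'

```text
time: 11.3
position: [0.6433, -0.2145, 0.2216]
tool_rot: [-2.841, 0.624, 0.787]
ft_force: [-0.3, -0.9, -3.1]
grip_width: 0.402
grip_force: 0.0
```

step_arm --commands '[{"travel": [0,0,0],"turn": [0,0,0]},{"travel": [0,0,0],"turn": [0,0,0]},{"travel": [0,0,0],"turn": [0,0,0]}]'

```text
time: 11.6
position: [0.6445, -0.2087, 0.2258]
tool_rot: [-2.848, 0.613, 0.781]
ft_force: [0.1, 0.8, -0.6]
grip_width: 0.397
grip_force: 0.0
```

```bash
python3 - <<'E'
from mv import *
s=ctrl.get_state(); print(s['position'],s['joint_positions'].round(2)); move(X[1]+ax*.03,Rt);move(X[1]-ax*.0,Rt)
E
```

```text
[ 0.64451123 -0.20872228  0.22578363] [ 0.36  0.83 -0.12  0.8  -0.01  2.04 -1.74]
travel [0.0083, 0.0192, 0.0529] turn [0.22, -1.17, 1.81] |t| 0.057 |r| 2.2
travel [0.0077, 0.0191, 0.0829] turn [0.22, -1.17, 1.81] |t| 0.085 |r| 2.2
```

step_arm --commands '[{"travel": [0.008,0.019,0.005],"turn": [0.2,-1.2,1.8]},{"travel": [0.008,0.019,0.02],"turn": [0.2,-1.2,1.8]},{"travel": [0.008,0.019,0.035],"turn": [0.2,-1.2,1.8]},{"travel": [0.008,0.019,0.04],"turn": [0.2,-1.2,1.8]},{"travel": [0.008,0.019,0.04],"turn": [0.2,-1.2,1.8]}]'

```text
time: 12.1
position: [0.6243, -0.22, 0.1879]
tool_rot: [-2.83, 0.658, 0.811]
ft_force: [0.2, -0.7, -0.5]
grip_width: 0.4
grip_force: 0.0
```

```bash
python3 - <<'E'
from mv import *
s=ctrl.get_state(); print(s['position'],s['joint_positions'].round(2)); move(X[1]-ax*.0,Rt)
E
```

```text
[ 0.62428378 -0.2200117   0.18790757] [ 0.36  0.82 -0.06  0.91 -0.04  1.97 -1.72]
travel [0.001, 0.0001, 0.0436] turn [0.02, -0.01, 0.02] |t| 0.044 |r| 0.0
```

step_arm --commands '[{"travel": [0.001,0,0.022],"turn": [0,0,0]},{"travel": [0.001,0,0.0436],"turn": [0,0,0]},{"travel": [0.001,0,0.0436],"turn": [0,0,0]},{"travel": [0.001,0,0.0436],"turn": [0,0,0]}]'

```text
time: 12.5
position: [0.6049, -0.2121, 0.1512]
tool_rot: [-2.831, 0.662, 0.81]
ft_force: [1.0, -0.1, 0.5]
grip_width: 0.403
grip_force: 0.0
```

step_arm --commands '[{"travel": [0,0,0],"turn": [0,0,0]},{"travel": [0,0,0],"turn": [0,0,0]},{"travel": [0,0,0],"turn": [0,0,0]},{"travel": [0,0,0],"turn": [0,0,0]}]' --gripper 0.05 --force 40

```text
time: 12.9
position: [0.6049, -0.2122, 0.1506]
tool_rot: [-2.83, 0.663, 0.809]
ft_force: [1.5, 0.4, 3.3]
grip_width: 0.167
grip_force: 40.0
```

```bash
python3 - <<'E'
from mv import *
s=ctrl.get_state(); print(s['time'],s['position'],s['ft_force']); move(X[1],Rt); upright(1)
E
```

```text
12.9 [ 0.60494596 -0.21215915  0.15061142] [1.49222861 0.42018594 3.26034343]
travel [-0.0011, -0.0014, 0.0009] turn [-0.04, -0.12, -0.16] |t| 0.002 |r| 0.2
tilt 31.878833163670198 L 0.17192735403980214 off [ 0.0002 -0.0016 -0.0006]
[-0.0184, 0.0, -0.0008] [0.0, 6.4, -0.0]
[-0.0365, 0.0, 0.0005] [0.0, 12.8, -0.1]
[-0.0542, 0.0001, 0.0039] [0.0, 19.1, -0.1]
[-0.0711, 0.0001, 0.0093] [0.0, 25.5, -0.1]
[-0.0872, 0.0001, 0.0166] [0.0, 31.9, -0.2]
z [ 0.53068957 -0.17553024  0.18254376]
```

step_arm --commands '[{"travel": [-0.0184,0,-0.0008],"turn": [0,6.4,0]},{"travel": [-0.0365,0,0.0005],"turn": [0,12.8,0]},{"travel": [-0.054,0,0.004],"turn": [0,19.1,-0.1]},{"travel": [-0.071,0,0.0093],"turn": [0,25.5,-0.1]},{"travel": [-0.087,0,0.0166],"turn": [0,31.9,-0.2]}]'

```text
time: 13.4
position: [0.5303, -0.1762, 0.183]
tool_rot: [3.057, -0.71, 0.009]
ft_force: [0.3, 0.2, -0.4]
grip_width: 0.172
grip_force: 40.0
```

step_arm --commands '[{"travel": [0,0,0],"turn": [0,0,0]},{"travel": [0,0,0],"turn": [0,0,0]},{"travel": [0,0,0],"turn": [0,0,0]}]'

```text
time: 13.7
position: [0.5315, -0.1767, 0.1825]
tool_rot: [3.059, -0.712, -0.001]
ft_force: [0.3, -0.1, -1.1]
grip_width: 0.172
grip_force: 40.0
```

step_arm --commands '[{"travel": [0,0,-0.03],"turn": [0,0,0]},{"travel": [0,0,-0.07],"turn": [0,0,0]},{"travel": [0,0,-0.115],"turn": [0,0,0]},{"travel": [0,0,-0.16],"turn": [0,0,0]},{"travel": [0,0,-0.195],"turn": [0,0,0]}]'

```text
time: 14.2
position: [0.5325, -0.1768, 0.3797]
tool_rot: [3.059, -0.712, 0.001]
ft_force: [0.8, -0.1, -1.1]
grip_width: 0.173
grip_force: 40.0
```

```bash
python3 - <<'E'
from mv import *
s=ctrl.get_state(); print(s['position'],s['joint_positions'].round(2)); move([E0[2,0],E0[2,1],.38],Rc)
E
```

```text
[ 0.53248601 -0.17680566  0.37974564] [ 0.35  0.1  -0.09  1.43  0.01  1.61 -1.76]
travel [-0.0606, -0.3777, -0.0007] turn [0.07, -0.01, -42.0] |t| 0.382 |r| 42.0
```

step_arm --commands '[{"travel": [-0.005,-0.03,0],"turn": [0,0,-4]},{"travel": [-0.012,-0.07,0],"turn": [0,0,-8]},{"travel": [-0.018,-0.11,0],"turn": [0,0,-12.5]},{"travel": [-0.024,-0.15,0],"turn": [0,0,-17]},{"travel": [-0.03,-0.189,0],"turn": [0,0,-21]}]'

```text
time: 14.7
position: [0.5886, 0.0092, 0.3755]
tool_rot: [-3.138, 0.135, 0.005]
ft_force: [0.4, -0.4, -1.5]
grip_width: 0.169
grip_force: 40.0
```

step_arm --commands '[{"travel": [0.0085,-0.04,0],"turn": [0,0,-4.5]},{"travel": [0.017,-0.08,0],"turn": [0,0,-9]},{"travel": [0.026,-0.12,0],"turn": [0,0,-13.5]},{"travel": [0.033,-0.16,0],"turn": [0,0,-18]},{"travel": [0.0394,-0.187,0],"turn": [0,0,-21]}]'

```text
time: 15.2
position: [0.644, 0.1943, 0.3743]
tool_rot: [-3.108, -0.443, 0.008]
ft_force: [-0.9, 0.4, -1.8]
grip_width: 0.173
grip_force: 40.0
```

step_arm --commands '[{"travel": [0,0,0],"turn": [0,0,0]},{"travel": [0,0,0],"turn": [0,0,0]},{"travel": [0,0,0],"turn": [0,0,0]}]'

```text
time: 15.5
position: [0.6438, 0.1885, 0.3754]
tool_rot: [3.111, 0.429, -0.005]
ft_force: [0.2, -0.1, -1.4]
grip_width: 0.174
grip_force: 40.0
```

```bash
python3 - <<'E'
from mv import *
s=ctrl.get_state(); print(s['position'],s['joint_positions'].round(2)); move([E0[2,0],E0[2,1],.348],Rc)
E
```

```text
[0.64384773 0.18854828 0.37543025] [-0.07  0.37 -0.38  1.13  0.14  1.67 -1.71]
travel [0.0012, 0.0, 0.0274] turn [0.05, 0.19, -0.08] |t| 0.027 |r| 0.2
```

step_arm --commands '[{"travel": [0.0012,0,0.015],"turn": [0,0.2,0]},{"travel": [0.0012,0,0.025],"turn": [0,0.2,0]},{"travel": [0.0012,0,0.027],"turn": [0,0.2,0]},{"travel": [0.0012,0,0.027],"turn": [0,0.2,0]},{"travel": [0.0012,0,0.027],"turn": [0,0.2,0]}]'

```text
time: 16.0
position: [0.6442, 0.1898, 0.35]
tool_rot: [3.112, 0.432, 0.004]
ft_force: [0.1, -0.5, -1.8]
grip_width: 0.171
grip_force: 40.0
```

```bash
python3 - <<'E'
from mv import *
move([E0[2,0],E0[2,1],.305],Rc)
E
```

```text
travel [0.0003, 0.0011, 0.0451] turn [0.03, -0.15, 0.01] |t| 0.045 |r| 0.1
```

step_arm --commands '[{"travel": [0.0003,0.001,0.004],"turn": [0,-0.1,0]},{"travel": [0.0003,0.001,0.012],"turn": [0,-0.1,0]},{"travel": [0.0003,0.001,0.022],"turn": [0,-0.1,0]},{"travel": [0.0003,0.001,0.033],"turn": [0,-0.1,0]},{"travel": [0.0003,0.001,0.045],"turn": [0,-0.1,0]}]'

```text
time: 16.5
position: [0.6444, 0.1892, 0.303]
tool_rot: [3.111, 0.433, -0.001]
ft_force: [1.1, -0.7, -1.2]
grip_width: 0.171
grip_force: 40.0
```

```bash
python3 - <<'E'
from mv import *
s=ctrl.get_state(); print(s['ft_force'],s['torque']); move([E0[2,0],E0[2,1],.191],Rc)
E
```

```text
[ 1.09455183 -0.72204001 -1.23085136] [-0.00149502  0.01168067  0.05458378]
travel [0.0005, 0.0005, 0.112] turn [0.03, 0.05, 0.05] |t| 0.112 |r| 0.1
```

step_arm --commands '[{"travel": [0.0005,0.0005,0.03],"turn": [0,0,0]},{"travel": [0.0005,0.0005,0.06],"turn": [0,0,0]},{"travel": [0.0005,0.0005,0.085],"turn": [0,0,0]},{"travel": [0.0005,0.0005,0.1],"turn": [0,0,0]},{"travel": [0.0005,0.0005,0.108],"turn": [0,0,0]}]'

```text
time: 17.0
position: [0.6445, 0.1885, 0.1942]
tool_rot: [3.111, 0.433, -0.004]
ft_force: [-0.5, -1.0, -2.1]
grip_width: 0.175
grip_force: 40.0
```

step_arm --commands '[{"travel": [0,0,0.001],"turn": [0,0,0]},{"travel": [0,0,0.002],"turn": [0,0,0]},{"travel": [0,0,0.003],"turn": [0,0,0]},{"travel": [0,0,0.003],"turn": [0,0,0]}]'

```text
time: 17.4
position: [0.6458, 0.1891, 0.1944]
tool_rot: [3.111, 0.433, 0.003]
ft_force: [-0.3, -0.3, -1.3]
grip_width: 0.168
grip_force: 40.0
```

step_arm --commands '[{"travel": [0,0,0.001],"turn": [0,0,0]},{"travel": [0,0,0.002],"turn": [0,0,0]},{"travel": [0,0,0.002],"turn": [0,0,0]}]'

```text
time: 17.7
position: [0.6453, 0.1888, 0.1913]
tool_rot: [3.111, 0.433, -0.0]
ft_force: [-0.3, 0.3, -2.0]
grip_width: 0.17
grip_force: 40.0
```

step_arm --commands '[{"travel": [0,0,0.001],"turn": [0,0,0]},{"travel": [0,0,0.002],"turn": [0,0,0]},{"travel": [0,0,0.002],"turn": [0,0,0]}]'

```text
time: 18.0
position: [0.6452, 0.1888, 0.1891]
tool_rot: [3.111, 0.433, -0.001]
ft_force: [-1.1, 0.4, -0.8]
grip_width: 0.173
grip_force: 40.0
```

step_arm --commands '[{"travel": [0,0,0.001],"turn": [0,0,0]},{"travel": [0,0,0.0015],"turn": [0,0,0]},{"travel": [0,0,0.0015],"turn": [0,0,0]}]'

```text
time: 18.3
position: [0.6452, 0.1888, 0.1877]
tool_rot: [3.111, 0.433, -0.0]
ft_force: [0.3, -0.5, -1.5]
grip_width: 0.171
grip_force: 40.0
```

step_arm --commands '[{"travel": [0,0,0.001],"turn": [0,0,0]},{"travel": [0,0,0.001],"turn": [0,0,0]},{"travel": [0,0,0.001],"turn": [0,0,0]}]'

```text
time: 18.6
position: [0.6453, 0.1888, 0.1868]
tool_rot: [3.111, 0.433, 0.0]
ft_force: [0.2, 0.0, -1.6]
grip_width: 0.169
grip_force: 40.0
```

step_arm --commands '[{"travel": [0,0,0.001],"turn": [0,0,0]},{"travel": [0,0,0.001],"turn": [0,0,0]},{"travel": [0,0,0.001],"turn": [0,0,0]}]'

```text
time: 18.9
position: [0.6455, 0.1889, 0.1863]
tool_rot: [3.111, 0.433, 0.001]
ft_force: [-0.2, -0.6, 1.2]
grip_width: 0.173
grip_force: 40.0
```

step_arm --commands '[{"travel": [0,0,0.001],"turn": [0,0,0]},{"travel": [0,0,0.001],"turn": [0,0,0]},{"travel": [0,0,0.001],"turn": [0,0,0]}]'

```text
time: 19.2
position: [0.6455, 0.1889, 0.1862]
tool_rot: [3.111, 0.433, 0.002]
ft_force: [-1.8, 0.8, 5.9]
grip_width: 0.173
grip_force: 40.1
```

step_arm --commands '[{"travel": [0,0,0.001],"turn": [0,0,0]},{"travel": [0,0,0.001],"turn": [0,0,0]},{"travel": [0,0,0.001],"turn": [0,0,0]}]'

```text
time: 19.5
position: [0.6456, 0.1889, 0.1861]
tool_rot: [3.111, 0.433, 0.003]
ft_force: [-2.3, -0.8, 8.5]
grip_width: 0.173
grip_force: 40.1
```

Seated with 8 N. Release, then back up.

step_arm --commands '[{"travel": [0,0,-0.001],"turn": [0,0,0]},{"travel": [0,0,-0.001],"turn": [0,0,0]},{"travel": [0,0,-0.001],"turn": [0,0,0]},{"travel": [0,0,-0.001],"turn": [0,0,0]}]' --gripper 0.4

```text
time: 19.9
position: [0.6451, 0.1888, 0.1843]
tool_rot: [3.111, 0.433, -0.001]
ft_force: [-0.7, -0.6, -0.8]
grip_width: 0.384
grip_force: 0.0
```

step_arm --commands '[{"travel": [0,0,-0.02],"turn": [0,0,0]},{"travel": [0,0,-0.05],"turn": [0,0,0]},{"travel": [0,0,-0.09],"turn": [0,0,0]},{"travel": [0,0,-0.13],"turn": [0,0,0]},{"travel": [0,0,-0.13],"turn": [0,0,0]}]'

```text
time: 20.4
position: [0.6475, 0.1901, 0.3219]
tool_rot: [-3.11, -0.432, -0.017]
ft_force: [0.6, 0.6, 1.2]
grip_width: 0.397
grip_force: 0.0
```

```bash
python3 - <<'E'
from mv import *
s=ctrl.get_state(); print(s['position'],s['joint_positions'].round(2)); lances(); move(X[2]+ax*.09,Rt)
Rh=Ro.from_rotvec(s['tool_rot']).as_matrix(); t,r=move(X[2]+ax*.09,Rt)
Rm=Rh@Ro.from_rotvec(np.radians(r/2)).as_matrix(); pm=(s['position']+X[2]+ax*.09)/2; print('half'); move(pm,Rm); move(X[2]+ax*.09,Rt,pm,Rm)
a=cv2.imread('pics/ls.png')[120:300,130:450]; cv2.imwrite('pics/c4.png',cv2.resize(a,None,fx=2.5,fy=2.5))
E
```

```text
[0.64750675 0.19008209 0.32192479] [-0.05  0.37 -0.38  1.24  0.14  1.54 -1.71]
1 missing [False, False]
2 [ 0.5759 -0.2685  0.1504] [ 0.576  -0.2686  0.1503] [0.0014 0.0014] [90, 53]
3 [ 0.5466 -0.3277  0.1503] [ 0.5466 -0.3279  0.1497] [0.0012 0.0012] [93, 57]
travel [-0.1569, 0.4531, 0.0891] turn [11.71, -30.68, 40.92] |t| 0.488 |r| 52.5
travel [-0.1569, 0.4531, 0.0891] turn [11.71, -30.68, 40.92] |t| 0.488 |r| 52.5
half
travel [-0.0775, 0.2263, 0.0416] turn [5.98, -14.84, 20.43] |t| 0.243 |r| 26.0
travel [0.016, 0.2424, 0.031] turn [5.59, -15.75, 20.58] |t| 0.245 |r| 26.5
```

View pics/c4.png

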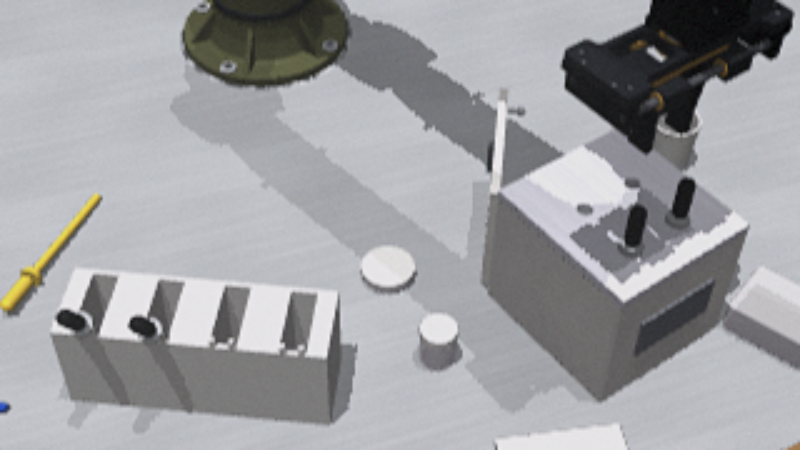

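Two lances hang upright on the roof, with grips at (637,228) and (684,200) in the crop. Two are left in the bin at (72,322) and (145,327). Next is lance 2.

step_arm --commands '[{"travel": [-0.0155,0.045,0.008],"turn": [1.2,-3,4.1]},{"travel": [-0.031,0.09,0.016],"turn": [2.4,-6,8.2]},{"travel": [-0.0465,0.135,0.025],"turn": [3.6,-9,12.2]},{"travel": [-0.062,0.18,0.033],"turn": [4.8,-12,16.3]},{"travel": [-0.0775,0.226,0.0416],"turn": [6,-14.8,20.4]}]'

```text
time: 21.0
position: [0.6314, -0.0512, 0.2713]
tool_rot: [-3.042, 0.128, 0.419]
ft_force: [0.2, -0.1, -0.4]
grip_width: 0.401
grip_force: 0.0
```

step_arm --commands '[{"travel": [0.003,0.048,0.006],"turn": [1.1,-3.1,4.1]},{"travel": [0.006,0.096,0.012],"turn": [2.2,-6.3,8.2]},{"travel": [0.01,0.145,0.019],"turn": [3.3,-9.5,12.4]},{"travel": [0.013,0.194,0.025],"turn": [4.5,-12.6,16.5]},{"travel": [0.016,0.242,0.031],"turn": [5.6,-15.7,20.6]}]'

```text
time: 21.5
position: [0.6133, -0.2883, 0.2187]
tool_rot: [-2.829, 0.66, 0.807]
ft_force: [-6.0, 0.9, 5.1]
grip_width: 0.399
grip_force: 0.0
```

```bash
python3 - <<'E'
from mv import *
s=ctrl.get_state(); print(s['position'],s['joint_positions'].round(2)); move(X[2]+ax*.05,Rt)
E
```

```text
[ 0.61328161 -0.28832775  0.21870738] [ 0.38  0.85  0.09  0.79 -0.08  2.05 -1.59]
travel [0.0002, -0.0012, 0.0304] turn [-0.17, -0.14, -0.03] |t| 0.03 |r| 0.2
```

step_arm --commands '[{"travel": [0,-0.001,0.01],"turn": [-0.1,-0.1,0]},{"travel": [0,-0.001,0.03],"turn": [-0.1,-0.1,0]},{"travel": [0,-0.001,0.03],"turn": [-0.1,-0.1,0]},{"travel": [0,-0.001,0.03],"turn": [-0.1,-0.1,0]}]'

```text
time: 21.9
position: [0.5999, -0.2787, 0.1953]
tool_rot: [-2.834, 0.657, 0.808]
ft_force: [-0.6, -0.0, 0.5]
grip_width: 0.4
grip_force: 0.0
```

```bash
python3 - <<'E'
from mv import *
s=ctrl.get_state(); print(s['position'],s['joint_positions'].round(2)); move(X[2],Rt)
E
```

```text
[ 0.59989641 -0.27868538  0.19530648] [ 0.37  0.81  0.08  0.9  -0.07  1.98 -1.59]
travel [0.0015, 0.0013, 0.0519] turn [0.12, -0.19, 0.02] |t| 0.052 |r| 0.2
```

step_arm --commands '[{"travel": [0.0015,0.0013,0.015],"turn": [0.1,-0.2,0]},{"travel": [0.0015,0.0013,0.035],"turn": [0.1,-0.2,0]},{"travel": [0.0015,0.0013,0.052],"turn": [0.1,-0.2,0]},{"travel": [0.0015,0.0013,0.052],"turn": [0.1,-0.2,0]},{"travel": [0.0015,0.0013,0.052],"turn": [0.1,-0.2,0]}]'

```text
time: 22.4
position: [0.577, -0.2689, 0.1523]
tool_rot: [-2.833, 0.658, 0.806]
ft_force: [1.0, 0.1, -0.3]
grip_width: 0.4
grip_force: 0.0
```

step_arm --commands '[{"travel": [0,0,0],"turn": [0,0,0]},{"travel": [0,0,0],"turn": [0,0,0]},{"travel": [0,0,0],"turn": [0,0,0]},{"travel": [0,0,0],"turn": [0,0,0]}]' --gripper 0.05 --force 40

```text
time: 22.8
position: [0.5766, -0.2692, 0.1515]
tool_rot: [-2.832, 0.659, 0.807]
ft_force: [1.0, -1.3, -0.1]
grip_width: 0.172
grip_force: 40.0
```

```bash
python3 - <<'E'
from mv import *
s=ctrl.get_state(); print(s['time'],s['position'],s['ft_force']); move(X[2],Rt); upright(2)
E
```

```text
22.8 [ 0.57661621 -0.26922077  0.15154109] [ 1.04172637 -1.28600703 -0.11900762]
travel [-0.0002, -0.0003, 0.0015] turn [0.02, -0.19, -0.01] |t| 0.002 |r| 0.2
tilt 31.810529890321334 L 0.17250989362317865 off [ 0.     -0.0004 -0.0001]
[-0.0184, 0.0, -0.0008] [0.0, 6.4, -0.0]
[-0.0365, 0.0, 0.0005] [0.0, 12.7, -0.0]
[-0.0542, 0.0, 0.0039] [0.0, 19.1, -0.0]
[-0.0712, 0.0, 0.0093] [0.0, 25.4, -0.0]
[-0.0873, 0.0001, 0.0166] [0.0, 31.8, -0.0]
z [ 0.50217203 -0.23267237  0.18345279]
```

step_arm --commands '[{"travel": [-0.0184,0,-0.0008],"turn": [0,6.4,0]},{"travel": [-0.0365,0,0.0005],"turn": [0,12.7,0]},{"travel": [-0.054,0,0.004],"turn": [0,19.1,0]},{"travel": [-0.071,0,0.0093],"turn": [0,25.4,0]},{"travel": [-0.087,0,0.0166],"turn": [0,31.8,0]}]'

```text
time: 23.3
position: [0.5022, -0.2327, 0.1842]
tool_rot: [3.058, -0.711, 0.009]
ft_force: [0.4, -1.0, -0.0]
grip_width: 0.172
grip_force: 40.1
```

step_arm --commands '[{"travel": [0,0,0],"turn": [0,0,0]},{"travel": [0,0,0],"turn": [0,0,0]},{"travel": [0,0,0],"turn": [0,0,0]}]'

```text
time: 23.6
position: [0.5036, -0.2332, 0.1836]
tool_rot: [3.06, -0.712, -0.001]
ft_force: [0.7, -0.0, -2.0]
grip_width: 0.169
grip_force: 40.0
```

step_arm --commands '[{"travel": [0,0,-0.03],"turn": [0,0,0]},{"travel": [0,0,-0.07],"turn": [0,0,0]},{"travel": [0,0,-0.115],"turn": [0,0,0]},{"travel": [0,0,-0.16],"turn": [0,0,0]},{"travel": [0,0,-0.195],"turn": [0,0,0]}]'

```text
time: 24.1
position: [0.5044, -0.2336, 0.3809]
tool_rot: [3.059, -0.712, 0.001]
ft_force: [0.8, -0.6, -1.6]
grip_width: 0.169
grip_force: 40.0
```

```bash
cat >> mv.py <<'E'
def two(p,R,n=2):
    s=ctrl.get_state(); Rh=Ro.from_rotvec(s['tool_rot']).as_matrix(); p0=s['position']; v=Ro.from_matrix(Rh.T@R).as_rotvec(); q,Q=p0,Rh
    for k in range(1,n+1):
        Rm=Rh@Ro.from_rotvec(v*k/n).as_matrix(); pm=p0+(np.asarray(p)-p0)*k/n; move(pm,Rm,q,Q); q,Q=pm,Rm
E
python3 - <<'E'
from mv import *
s=ctrl.get_state(); print(s['position'],s['joint_positions'].round(2)); two([E0[1,0],E0[1,1],.38],Rc,2)
E
```

```text
[ 0.50440796 -0.23357799  0.38086036] [ 0.32  0.09  0.07  1.44 -0.01  1.61 -1.64]
travel [-0.0758, -0.2224, 0.0003] turn [0.02, -0.01, -21.0] |t| 0.235 |r| 21.0
travel [0.009, -0.2348, 0.0004] turn [0.02, -0.01, -21.0] |t| 0.235 |r| 21.0
```

step_arm --commands '[{"travel": [-0.015,-0.044,0],"turn": [0,0,-4.2]},{"travel": [-0.03,-0.089,0],"turn": [0,0,-8.4]},{"travel": [-0.0455,-0.133,0],"turn": [0,0,-12.6]},{"travel": [-0.0606,-0.178,0],"turn": [0,0,-16.8]},{"travel": [-0.0758,-0.2224,0],"turn": [0,0,-21]}]'

```text
time: 24.6
position: [0.5344, 0.0022, 0.3779]
tool_rot: [-3.138, 0.138, 0.003]
ft_force: [0.3, 0.3, -1.2]
grip_width: 0.172
grip_force: 40.0
```

step_arm --commands '[{"travel": [0.002,-0.048,0],"turn": [0,0,-4.2]},{"travel": [0.004,-0.096,0],"turn": [0,0,-8.4]},{"travel": [0.006,-0.144,0],"turn": [0,0,-12.6]},{"travel": [0.0075,-0.192,0],"turn": [0,0,-16.8]},{"travel": [0.009,-0.2348,0],"turn": [0,0,-21]}]'

```text
time: 25.1
position: [0.5643, 0.2365, 0.3774]
tool_rot: [-3.109, -0.437, 0.004]
ft_force: [-0.5, -0.3, -1.3]
grip_width: 0.176
grip_force: 40.0
```

step_arm --commands '[{"travel": [0,0,0],"turn": [0,0,0]},{"travel": [0,0,0],"turn": [0,0,0]},{"travel": [0,0,0],"turn": [0,0,0]},{"travel": [0,0,0],"turn": [0,0,0]}]'

```text
time: 25.5
position: [0.5637, 0.2317, 0.3779]
tool_rot: [3.112, 0.427, -0.002]
ft_force: [0.2, -0.1, -1.4]
grip_width: 0.174
grip_force: 40.0
```

```bash
python3 - <<'E'
from mv import *
s=ctrl.get_state(); print(s['position'],s['joint_positions'].round(2)); move([E0[1,0],E0[1,1],.348],Rc); holes((0,),E0)
E
```

```text
[0.56372301 0.23165453 0.37787856] [-0.16  0.23 -0.34  1.3   0.07  1.63 -1.79]
travel [0.0013, -0.0004, 0.0299] turn [-0.0, 0.08, -0.17] |t| 0.03 |r| 0.2
[0.56372301 0.23165453 0.37787856] 0.0151
0 bbox [  6   5  15  15 182] [0.583  0.1704 0.16  ] [0.5828 0.1704 0.16  ] old [0.5825 0.1709 0.16  ]
```

step_arm --commands '[{"travel": [0.0013,-0.0004,0.015],"turn": [0,0.1,-0.1]},{"travel": [0.0013,-0.0004,0.027],"turn": [0,0.1,-0.1]},{"travel": [0.0013,-0.0004,0.03],"turn": [0,0.1,-0.1]},{"travel": [0.0013,-0.0004,0.03],"turn": [0,0.1,-0.1]},{"travel": [0.0013,-0.0004,0.03],"turn": [0,0.1,-0.1]}]'

```text
time: 26.05
position: [0.5638, 0.234, 0.3485]
tool_rot: [-3.111, -0.434, -0.002]
ft_force: [0.3, -0.4, -0.3]
grip_width: 0.168
grip_force: 40.0
```

```bash
python3 - <<'E'
from mv import *
move([E0[1,0],E0[1,1],.305],Rc)
im=ctrl.get_image('wrist')[120:280,200:400,::-1]; cv2.imwrite('pics/c5.png',cv2.resize(im,None,fx=3,fy=3))
E
```

```text
travel [0.0004, 0.0019, 0.0435] turn [-0.02, -0.08, 0.1] |t| 0.044 |r| 0.1
```

View pics/c5.png

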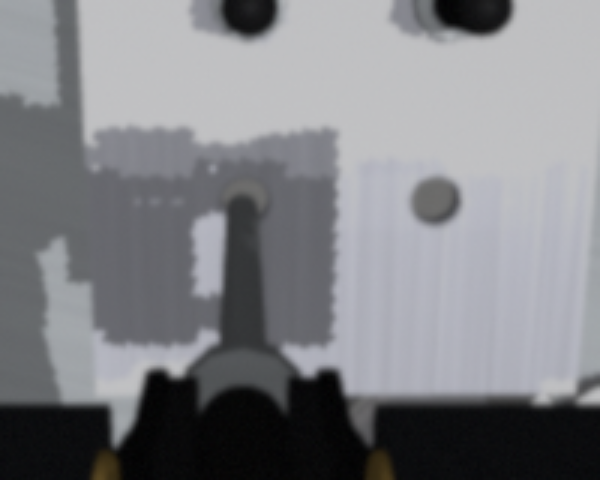

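The tip is at (241,205) and hole 1 at (245,200), the same small offset as before. I apply the correction and insert.

step_arm --commands '[{"travel": [0.0004,0.0017,0.003],"turn": [0,0,0]},{"travel": [0.0004,0.0017,0.01],"turn": [0,0,0]},{"travel": [0.0004,0.0017,0.02],"turn": [0,0,0]},{"travel": [0.0004,0.0017,0.032],"turn": [0,0,0]},{"travel": [0.0004,0.0017,0.044],"turn": [0,0,0]}]'

```text
time: 26.6
position: [0.5643, 0.2326, 0.3024]
tool_rot: [-3.111, -0.435, 0.001]
ft_force: [-0.2, -0.4, -1.3]
grip_width: 0.172
grip_force: 40.0
```

```bash
python3 - <<'E'
from mv import *
s=ctrl.get_state(); print(s['ft_force'],s['torque']); move([E0[1,0],E0[1,1],.191],Rc)
E
```

```text
[-0.24404382 -0.36770264 -1.26223306] [-0.03047757 -0.02676677 -0.01412096]
travel [0.0005, 0.0004, 0.1114] turn [-0.02, 0.02, 0.13] |t| 0.111 |r| 0.1
```

step_arm --commands '[{"travel": [0.0005,0.0004,0.03],"turn": [0,0,0]},{"travel": [0.0005,0.0004,0.06],"turn": [0,0,0]},{"travel": [0.0005,0.0004,0.085],"turn": [0,0,0]},{"travel": [0.0005,0.0004,0.1],"turn": [0,0,0]},{"travel": [0.0005,0.0004,0.108],"turn": [0,0,0]}]'

```text
time: 27.1
position: [0.5644, 0.232, 0.1938]
tool_rot: [3.111, 0.435, -0.003]
ft_force: [-0.0, -0.8, -0.9]
grip_width: 0.17
grip_force: 40.0
```

step_arm --commands '[{"travel": [0,0,0.002],"turn": [0,0,0]},{"travel": [0,0,0.003],"turn": [0,0,0]},{"travel": [0,0,0.005],"turn": [0,0,0]},{"travel": [0,0,0.005],"turn": [0,0,0]}]'

```text
time: 27.5
position: [0.5656, 0.2327, 0.1918]
tool_rot: [-3.111, -0.435, -0.003]
ft_force: [-1.1, -0.6, -1.7]
grip_width: 0.173
grip_force: 40.0
```

step_arm --commands '[{"travel": [0,0,0.001],"turn": [0,0,0]},{"travel": [0,0,0.0015],"turn": [0,0,0]},{"travel": [0,0,0.0015],"turn": [0,0,0]}]'

```text
time: 27.8
position: [0.5653, 0.2325, 0.1896]
tool_rot: [-3.111, -0.435, -0.001]
ft_force: [-0.3, 0.8, -1.6]
grip_width: 0.171
grip_force: 40.0
```

step_arm --commands '[{"travel": [0,0,0.001],"turn": [0,0,0]},{"travel": [0,0,0.0015],"turn": [0,0,0]},{"travel": [0,0,0.0015],"turn": [0,0,0]}]'

```text
time: 28.1
position: [0.5651, 0.2325, 0.1878]
tool_rot: [-3.111, -0.435, -0.0]
ft_force: [-1.2, 0.7, -0.6]
grip_width: 0.174
grip_force: 40.0
```

step_arm --commands '[{"travel": [0,0,0.001],"turn": [0,0,0]},{"travel": [0,0,0.001],"turn": [0,0,0]},{"travel": [0,0,0.001],"turn": [0,0,0]}]'

```text
time: 28.4
position: [0.5652, 0.2325, 0.1869]
tool_rot: [-3.111, -0.435, -0.001]
ft_force: [-0.6, -1.4, -1.2]
grip_width: 0.17
grip_force: 40.0
```

step_arm --commands '[{"travel": [0,0,0.001],"turn": [0,0,0]},{"travel": [0,0,0.001],"turn": [0,0,0]},{"travel": [0,0,0.001],"turn": [0,0,0]}]'

```text
time: 28.7
position: [0.5654, 0.2326, 0.1866]
tool_rot: [-3.111, -0.435, -0.002]
ft_force: [-1.9, -0.5, 3.9]
grip_width: 0.174
grip_force: 40.1
```

step_arm --commands '[{"travel": [0,0,0.001],"turn": [0,0,0]},{"travel": [0,0,0.001],"turn": [0,0,0]},{"travel": [0,0,0.001],"turn": [0,0,0]}]'

```text
time: 29.0
position: [0.5655, 0.2326, 0.1865]
tool_rot: [-3.111, -0.435, -0.003]
ft_force: [-2.5, -1.8, 8.2]
grip_width: 0.171
grip_force: 40.1
```

Seated. Releasing and going on to the last lance.

step_arm --commands '[{"travel": [0,0,-0.001],"turn": [0,0,0]},{"travel": [0,0,-0.001],"turn": [0,0,0]},{"travel": [0,0,-0.001],"turn": [0,0,0]},{"travel": [0,0,-0.001],"turn": [0,0,0]}]' --gripper 0.4

```text
time: 29.4
position: [0.5651, 0.2324, 0.1855]
tool_rot: [-3.111, -0.435, -0.0]
ft_force: [-0.1, -0.9, -0.2]
grip_width: 0.383
grip_force: 0.0
```

step_arm --commands '[{"travel": [0,0,-0.02],"turn": [0,0,0]},{"travel": [0,0,-0.05],"turn": [0,0,0]},{"travel": [0,0,-0.09],"turn": [0,0,0]},{"travel": [0,0,-0.13],"turn": [0,0,0]},{"travel": [0,0,-0.13],"turn": [0,0,0]}]'

```text
time: 29.9
position: [0.5674, 0.2338, 0.3226]
tool_rot: [-3.108, -0.435, -0.018]
ft_force: [-0.0, 0.1, 0.4]
grip_width: 0.401
grip_force: 0.0
```

```bash
python3 - <<'E'
from mv import *
lances(); two(X[3]+ax*.09,Rt,2)
E
```

```text
1 missing [False, False]
2 missing [False, False]
3 [ 0.5466 -0.3277  0.1503] [ 0.5466 -0.3278  0.1498] [0.0013 0.0013] [93, 59]
travel [-0.0684, 0.2829, 0.0447] turn [5.83, -15.33, 20.51] |t| 0.294 |r| 26.3
travel [0.0446, 0.2905, 0.0182] turn [5.83, -15.33, 20.51] |t| 0.294 |r| 26.3
```

step_arm --commands '[{"travel": [-0.011,0.046,0.007],"turn": [1,-2.5,3.4]},{"travel": [-0.022,0.092,0.0145],"turn": [1.9,-5,6.7]},{"travel": [-0.033,0.138,0.022],"turn": [2.8,-7.5,10]},{"travel": [-0.044,0.184,0.029],"turn": [3.8,-10,13.3]},{"travel": [-0.055,0.23,0.036],"turn": [4.7,-12.4,16.6]}]'

```text
time: 30.5
position: [0.5744, -0.0057, 0.2776]
tool_rot: [-3.069, 0.024, 0.353]
ft_force: [1.0, 0.3, 0.5]
grip_width: 0.399
grip_force: 0.0
```

```bash
python3 - <<'E'
from mv import *
two(X[3]+ax*.09,Rt,2)
E
```

```text
travel [0.0147, 0.1724, 0.0139] turn [3.51, -8.96, 12.11] |t| 0.174 |r| 15.5
travel [0.0516, 0.1657, -0.0017] turn [3.51, -8.96, 12.11] |t| 0.174 |r| 15.5
```

step_arm --commands '[{"travel": [0.0037,0.043,0.0035],"turn": [0.9,-2.2,3]},{"travel": [0.0074,0.086,0.007],"turn": [1.8,-4.5,6]},{"travel": [0.011,0.129,0.0105],"turn": [2.6,-6.7,9.1]},{"travel": [0.0147,0.1724,0.014],"turn": [3.5,-9,12.1]}]'

```text
time: 30.9
position: [0.5825, -0.1767, 0.2521]
tool_rot: [-2.974, 0.346, 0.591]
ft_force: [-0.2, -1.1, -0.2]
grip_width: 0.398
grip_force: 0.0
```

step_arm --commands '[{"travel": [0.013,0.041,-0.0005],"turn": [0.9,-2.2,3]},{"travel": [0.026,0.083,-0.001],"turn": [1.8,-4.5,6]},{"travel": [0.039,0.124,-0.0015],"turn": [2.6,-6.7,9.1]},{"travel": [0.0516,0.1657,-0.002],"turn": [3.5,-9,12.1]},{"travel": [0.0516,0.1657,-0.002],"turn": [3.5,-9,12.1]}]'

```text
time: 31.4
position: [0.5819, -0.3517, 0.2148]
tool_rot: [-2.832, 0.674, 0.813]
ft_force: [-0.7, -0.0, -1.5]
grip_width: 0.401
grip_force: 0.0
```

```bash
python3 - <<'E'
from mv import *
s=ctrl.get_state(); print(s['position'],s['joint_positions'].round(2)); move(X[3]+ax*.05,Rt)
E
```

```text
[ 0.58190574 -0.35167176  0.21483758] [ 0.42  0.86  0.17  0.79 -0.08  2.05 -1.48]
travel [-0.0017, -0.0059, 0.0271] turn [0.15, -0.06, -0.62] |t| 0.028 |r| 0.6
```

step_arm --commands '[{"travel": [-0.0017,-0.005,0.005],"turn": [0.1,0,-0.6]},{"travel": [-0.0017,-0.005,0.02],"turn": [0.1,0,-0.6]},{"travel": [-0.0017,-0.005,0.027],"turn": [0.1,0,-0.6]},{"travel": [-0.0017,-0.005,0.027],"turn": [0.1,0,-0.6]},{"travel": [-0.0017,-0.005,0.027],"turn": [0.1,0,-0.6]}]'

```text
time: 31.9
position: [0.575, -0.3319, 0.2028]
tool_rot: [-2.839, 0.637, 0.79]
ft_force: [0.6, 0.2, -0.7]
grip_width: 0.401
grip_force: 0.0
```

```bash
python3 - <<'E'
from mv import *
s=ctrl.get_state(); print(s['position'],s['joint_positions'].round(2)); move(X[3],Rt)
E
```

```text
[ 0.57503288 -0.33185075  0.20278072] [ 0.4   0.81  0.16  0.9  -0.07  1.98 -1.48]
travel [0.0037, 0.009, 0.059] turn [-0.03, -0.78, 0.88] |t| 0.06 |r| 1.2
```

step_arm --commands '[{"travel": [0.0037,0.009,0.005],"turn": [0,-0.8,0.9]},{"travel": [0.0037,0.009,0.01],"turn": [0,-0.8,0.9]},{"travel": [0.0037,0.009,0.01],"turn": [0,-0.8,0.9]},{"travel": [0.0037,0.009,0.01],"turn": [0,-0.8,0.9]}]'

```text
time: 32.3
position: [0.5689, -0.3401, 0.191]
tool_rot: [-2.828, 0.661, 0.814]
ft_force: [0.0, 0.4, 0.2]
grip_width: 0.399
grip_force: 0.0
```

```bash
python3 - <<'E'
from mv import *
s=ctrl.get_state(); print(s['position'],s['joint_positions'].round(2)); move(X[3],Rt)
E
```

```text
[ 0.56889263 -0.34010261  0.19104612] [ 0.41  0.83  0.16  0.9  -0.07  1.98 -1.48]
travel [0.0001, -0.0012, 0.048] turn [-0.06, 0.1, -0.12] |t| 0.048 |r| 0.2
```

step_arm --commands '[{"travel": [0,-0.001,0.015],"turn": [0,0.1,-0.1]},{"travel": [0,-0.001,0.032],"turn": [0,0.1,-0.1]},{"travel": [0,-0.001,0.048],"turn": [0,0.1,-0.1]},{"travel": [0,-0.001,0.048],"turn": [0,0.1,-0.1]},{"travel": [0,-0.001,0.048],"turn": [0,0.1,-0.1]}]'

```text
time: 32.8
position: [0.5469, -0.3279, 0.1512]
tool_rot: [-2.83, 0.658, 0.81]
ft_force: [-0.7, -1.1, 0.2]
grip_width: 0.4
grip_force: 0.0
```

step_arm --commands '[{"travel": [0,0,0],"turn": [0,0,0]},{"travel": [0,0,0],"turn": [0,0,0]},{"travel": [0,0,0],"turn": [0,0,0]},{"travel": [0,0,0],"turn": [0,0,0]}]' --gripper 0.05 --force 40

```text
time: 33.2
position: [0.5469, -0.3281, 0.151]
tool_rot: [-2.83, 0.659, 0.809]
ft_force: [0.2, 0.6, 1.4]
grip_width: 0.17
grip_force: 40.0
```

```bash
python3 - <<'E'
from mv import *
s=ctrl.get_state(); print(s['time'],s['position'],s['ft_force']); move(X[3],Rt); upright(3)
E
```

```text
33.2 [ 0.54694841 -0.32806018  0.15101285] [0.16036496 0.62626114 1.44487453]
travel [-0.0, -0.0001, 0.0008] turn [-0.04, -0.09, -0.01] |t| 0.001 |r| 0.1
tilt 31.91318146808832 L 0.1718399485083047 off [-0.     -0.0001 -0.    ]
[-0.0184, -0.0, -0.0008] [-0.0, 6.4, -0.0]
[-0.0365, -0.0, 0.0005] [-0.0, 12.8, -0.0]
[-0.0542, -0.0001, 0.0039] [-0.0, 19.1, -0.0]
[-0.0712, -0.0001, 0.0093] [-0.0, 25.5, -0.0]
[-0.0872, -0.0001, 0.0167] [-0.0, 31.9, -0.0]
z [ 0.47265695 -0.29140903  0.18298645]
```

step_arm --commands '[{"travel": [-0.0184,0,-0.0008],"turn": [0,6.4,0]},{"travel": [-0.0365,0,0.0005],"turn": [0,12.8,0]},{"travel": [-0.054,0,0.004],"turn": [0,19.1,0]},{"travel": [-0.071,0,0.0093],"turn": [0,25.5,0]},{"travel": [-0.087,0,0.0166],"turn": [0,31.9,0]}]'

```text
time: 33.7
position: [0.4726, -0.2915, 0.1837]
tool_rot: [3.059, -0.712, 0.009]
ft_force: [0.6, -0.5, -0.8]
grip_width: 0.166
grip_force: 40.1
```

step_arm --commands '[{"travel": [0,0,0],"turn": [0,0,0]},{"travel": [0,0,0],"turn": [0,0,0]},{"travel": [0,0,0],"turn": [0,0,0]}]'

```text
time: 34.0
position: [0.474, -0.292, 0.1832]
tool_rot: [-3.06, 0.712, 0.001]
ft_force: [0.4, -0.8, -1.7]
grip_width: 0.174
grip_force: 40.0
```

step_arm --commands '[{"travel": [0,0,-0.03],"turn": [0,0,0]},{"travel": [0,0,-0.07],"turn": [0,0,0]},{"travel": [0,0,-0.115],"turn": [0,0,0]},{"travel": [0,0,-0.16],"turn": [0,0,0]},{"travel": [0,0,-0.195],"turn": [0,0,0]}]'

```text
time: 34.5
position: [0.4748, -0.2925, 0.3804]
tool_rot: [3.059, -0.712, 0.001]
ft_force: [-0.9, -0.3, -1.6]
grip_width: 0.173
grip_force: 40.0
```

```bash
python3 - <<'E'
from mv import *
s=ctrl.get_state(); print(s['position'],s['joint_positions'].round(2)); two([E0[0,0],E0[0,1],.38],Rc,2)
E
```

```text
[ 0.47478025 -0.29250665  0.38040851] [ 0.36  0.09  0.16  1.44 -0.01  1.61 -1.51]
travel [-0.054, -0.2317, 0.0001] turn [0.01, -0.01, -21.0] |t| 0.238 |r| 21.0
travel [0.0326, -0.2356, 0.0002] turn [0.01, -0.01, -21.0] |t| 0.238 |r| 21.0
```

step_arm --commands '[{"travel": [-0.011,-0.046,0],"turn": [0,0,-4.2]},{"travel": [-0.0215,-0.093,0],"turn": [0,0,-8.4]},{"travel": [-0.0325,-0.139,0],"turn": [0,0,-12.6]},{"travel": [-0.043,-0.185,0],"turn": [0,0,-16.8]},{"travel": [-0.054,-0.2317,0],"turn": [0,0,-21]}]'

```text
time: 35.0
position: [0.5287, -0.0582, 0.3777]
tool_rot: [-3.137, 0.138, 0.002]
ft_force: [1.4, 0.4, -2.5]
grip_width: 0.172
grip_force: 40.0
```

step_arm --commands '[{"travel": [0.0065,-0.048,0],"turn": [0,0,-4.2]},{"travel": [0.013,-0.096,0],"turn": [0,0,-8.4]},{"travel": [0.02,-0.144,0],"turn": [0,0,-12.6]},{"travel": [0.0265,-0.192,0],"turn": [0,0,-16.8]},{"travel": [0.0326,-0.2356,0],"turn": [0,0,-21]}]'

```text
time: 35.5
position: [0.5824, 0.1749, 0.3773]
tool_rot: [-3.108, -0.437, 0.003]
ft_force: [0.1, -0.4, -0.7]
grip_width: 0.173
grip_force: 40.0
```

step_arm --commands '[{"travel": [0,0,0],"turn": [0,0,0]},{"travel": [0,0,0],"turn": [0,0,0]},{"travel": [0,0,0],"turn": [0,0,0]},{"travel": [0,0,0],"turn": [0,0,0]}]'

```text
time: 35.9
position: [0.5813, 0.17, 0.3779]
tool_rot: [-3.112, -0.426, 0.001]
ft_force: [-0.5, -0.3, -1.9]
grip_width: 0.171
grip_force: 40.0
```

```bash
python3 - <<'E'
from mv import *
s=ctrl.get_state(); print(s['position'],s['joint_positions'].round(2)); move([E0[0,0],E0[0,1],.348],Rc)
E
```

```text
[0.58133409 0.16995535 0.37785767] [-0.12  0.21 -0.26  1.31  0.05  1.62 -1.67]
travel [0.0014, -0.0006, 0.0299] turn [-0.03, 0.05, -0.2] |t| 0.03 |r| 0.2
```

step_arm --commands '[{"travel": [0.0013,0,0.015],"turn": [0,0.1,-0.1]},{"travel": [0.0013,0,0.027],"turn": [0,0.1,-0.1]},{"travel": [0.0013,0,0.03],"turn": [0,0.1,-0.1]},{"travel": [0.0013,0,0.03],"turn": [0,0.1,-0.1]},{"travel": [0.0013,0,0.03],"turn": [0,0.1,-0.1]}]'

```text
time: 36.4
position: [0.5818, 0.172, 0.3485]
tool_rot: [-3.11, -0.433, -0.003]
ft_force: [-0.5, -0.2, -1.9]
grip_width: 0.17
grip_force: 40.0
```

```bash
python3 - <<'E'
from mv import *
move([E0[0,0],E0[0,1],.305],Rc)
E
```

```text
travel [0.0003, 0.0013, 0.0435] turn [-0.05, -0.11, 0.07] |t| 0.044 |r| 0.1
```

step_arm --commands '[{"travel": [0.0005,0.0013,0.003],"turn": [0,0,0]},{"travel": [0.0005,0.0013,0.01],"turn": [0,0,0]},{"travel": [0.0005,0.0013,0.02],"turn": [0,0,0]},{"travel": [0.0005,0.0013,0.032],"turn": [0,0,0]},{"travel": [0.0005,0.0013,0.044],"turn": [0,0,0]}]'

```text
time: 36.9
position: [0.5822, 0.1711, 0.3025]
tool_rot: [-3.11, -0.434, -0.0]
ft_force: [-0.9, -0.1, -1.1]
grip_width: 0.171
grip_force: 40.0
```

```bash
python3 - <<'E'
from mv import *
s=ctrl.get_state(); print(s['ft_force'],s['torque']); move([E0[0,0],E0[0,1],.191],Rc)
E
```

```text
[-0.85918203 -0.12843085 -1.07157955] [-0.06345867  0.12049493  0.06788105]
travel [0.0002, 0.0004, 0.1115] turn [-0.06, -0.01, 0.1] |t| 0.111 |r| 0.1
```

step_arm --commands '[{"travel": [0.0003,0.0004,0.03],"turn": [0,0,0]},{"travel": [0.0003,0.0004,0.06],"turn": [0,0,0]},{"travel": [0.0003,0.0004,0.085],"turn": [0,0,0]},{"travel": [0.0003,0.0004,0.1],"turn": [0,0,0]},{"travel": [0.0003,0.0004,0.108],"turn": [0,0,0]}]'

```text
time: 37.4
position: [0.5821, 0.1706, 0.1936]
tool_rot: [-3.111, -0.434, 0.003]
ft_force: [0.0, -0.1, -0.5]
grip_width: 0.17
grip_force: 40.0
```

step_arm --commands '[{"travel": [0,0,0.002],"turn": [0,0,0]},{"travel": [0,0,0.003],"turn": [0,0,0]},{"travel": [0,0,0.005],"turn": [0,0,0]},{"travel": [0,0,0.005],"turn": [0,0,0]}]'

```text
time: 37.8
position: [0.5835, 0.1711, 0.1917]
tool_rot: [-3.11, -0.434, -0.004]
ft_force: [-0.0, -0.7, -1.9]
grip_width: 0.173
grip_force: 40.0
```

step_arm --commands '[{"travel": [0,0,0.001],"turn": [0,0,0]},{"travel": [0,0,0.002],"turn": [0,0,0]},{"travel": [0,0,0.002],"turn": [0,0,0]}]'

```text
time: 38.1
position: [0.5831, 0.1709, 0.1889]
tool_rot: [-3.11, -0.434, -0.002]
ft_force: [1.1, 0.2, -1.6]
grip_width: 0.173
grip_force: 40.0
```

step_arm --commands '[{"travel": [0,0,0.001],"turn": [0,0,0]},{"travel": [0,0,0.001],"turn": [0,0,0]},{"travel": [0,0,0.001],"turn": [0,0,0]}]'

```text
time: 38.4
position: [0.5831, 0.171, 0.1879]
tool_rot: [-3.11, -0.434, -0.002]
ft_force: [0.4, -0.3, -2.1]
grip_width: 0.174
grip_force: 40.0
```

step_arm --commands '[{"travel": [0,0,0.001],"turn": [0,0,0]},{"travel": [0,0,0.001],"turn": [0,0,0]},{"travel": [0,0,0.001],"turn": [0,0,0]}]'

```text
time: 38.7
position: [0.5831, 0.1709, 0.1869]
tool_rot: [-3.11, -0.434, -0.002]
ft_force: [0.3, 0.9, -1.3]
grip_width: 0.171
grip_force: 40.0
```

step_arm --commands '[{"travel": [0,0,0.001],"turn": [0,0,0]},{"travel": [0,0,0.001],"turn": [0,0,0]},{"travel": [0,0,0.001],"turn": [0,0,0]}]'

```text
time: 39.0
position: [0.5832, 0.171, 0.1861]
tool_rot: [-3.11, -0.434, -0.002]
ft_force: [-0.2, -0.2, -1.5]
grip_width: 0.169
grip_force: 40.0
```

step_arm --commands '[{"travel": [0,0,0.001],"turn": [0,0,0]},{"travel": [0,0,0.001],"turn": [0,0,0]},{"travel": [0,0,0.001],"turn": [0,0,0]}]'

```text
time: 39.3
position: [0.5833, 0.1711, 0.186]
tool_rot: [-3.11, -0.434, -0.003]
ft_force: [-2.0, -0.6, 4.8]
grip_width: 0.17
grip_force: 40.1
```

Seated. Release, retreat and look at the cabinet and door.

step_arm --commands '[{"travel": [0,0,-0.0005],"turn": [0,0,0]},{"travel": [0,0,-0.0005],"turn": [0,0,0]},{"travel": [0,0,-0.0005],"turn": [0,0,0]},{"travel": [0,0,-0.0005],"turn": [0,0,0]}]' --gripper 0.4

```text
time: 39.7
position: [0.583, 0.1709, 0.185]
tool_rot: [-3.11, -0.434, -0.001]
ft_force: [0.2, 0.1, -0.2]
grip_width: 0.378
grip_force: 0.0
```

step_arm --commands '[{"travel": [0,0,-0.02],"turn": [0,0,0]},{"travel": [0,0,-0.05],"turn": [0,0,0]},{"travel": [0,0,-0.09],"turn": [0,0,0]},{"travel": [0,0,-0.13],"turn": [0,0,0]},{"travel": [0,0,-0.13],"turn": [0,0,0]}]'

```text
time: 40.2
position: [0.5854, 0.1719, 0.3222]
tool_rot: [-3.109, -0.434, -0.019]
ft_force: [1.5, 0.5, -0.1]
grip_width: 0.404
grip_force: 0.0
```

step_arm --commands '[{"travel": [-0.02,0.04,0],"turn": [0,0,0]},{"travel": [-0.04,0.08,0],"turn": [0,0,0]},{"travel": [-0.06,0.12,0],"turn": [0,0,0]},{"travel": [-0.08,0.16,0],"turn": [0,0,0]},{"travel": [-0.1,0.2,0],"turn": [0,0,0]}]' --gripper 0

```text
time: 40.7
position: [0.5407, -0.0507, 0.3144]
tool_rot: [-3.11, -0.434, -0.001]
ft_force: [0.9, -0.8, -0.8]
grip_width: 0.047
grip_force: 0.0
```

```bash
python3 - <<'E'
from mv import *
s=ctrl.get_state(); print(s['position'],s['joint_positions'].round(2))
for n in ('scene','top'): cv2.imwrite(f'pics/{n}2.png',ctrl.get_image(n)[:,:,::-1])
a=cv2.imread('pics/scene2.png')[130:290,290:450]; b=cv2.imread('pics/top2.png')[130:290,90:250]
cv2.imwrite('pics/c6.png',cv2.resize(np.hstack([a,b]),None,fx=2.5,fy=2.5))
E
```

```text
[ 0.54073188 -0.0506617   0.31443146] [ 0.14  0.07 -0.1   1.59  0.01  1.48 -1.25]
```

View pics/c6.png

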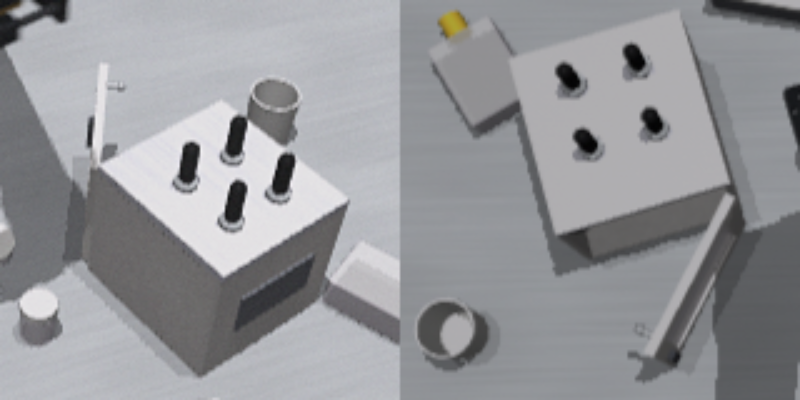

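All four lances hang upright. In the top crop the door runs from its hinge at (733,195) to the free edge at (650,355), open about 49 degrees. I will push on its outer (right-hand) face with closed fingers.

```bash
cat >> mv.py <<'E'
H=np.array([.517,.098,0]); a0=np.arctan2(yc[1],yc[0])
def P(th,r,gap=0,z=.125):
    th=np.radians(th); d=np.array([np.cos(a0+th),np.sin(a0+th),0]); n=np.array([d[1],-d[0],0]); s=.010*np.cos(th)+.015*abs(np.sin(th))
    return H+r*d-(s+gap)*n+z*up
E
python3 - <<'E'
from mv import *
ct=cam('top'); print('hinge/edge px',[proj(ct,P(t,r)*[1,1,0]+[0,0,.146]).round(0) for t,r in((49,.01),(49,.16))], 'dish',onz(ct,(375*.7,340*.7),.016))
print(P(49,.08,.03),P(0,.14)); two(P(49,.08,.03,.2),Rc,1)
E
```

```text
hinge/edge px [array([229., 216.]), array([201., 274.])] dish [0.46363833 0.00777064 0.016     ]
[0.42422623 0.08874584 0.125     ] [0.46926959 0.2299917  0.125     ]
travel [-0.0733, -0.1719, 0.1142] turn [0.15, 0.05, -0.62] |t| 0.219 |r| 0.6
```

step_arm --commands '[{"travel": [-0.015,-0.034,0.023],"turn": [0,0,0]},{"travel": [-0.029,-0.069,0.046],"turn": [0,0,0]},{"travel": [-0.044,-0.103,0.068],"turn": [0,0,0]},{"travel": [-0.059,-0.138,0.091],"turn": [0,0,0]},{"travel": [-0.0733,-0.172,0.114],"turn": [0,0,0]}]' --gripper 0

```text
time: 41.3
position: [0.4226, 0.098, 0.1998]
tool_rot: [-3.11, -0.434, -0.001]
ft_force: [0.3, -0.3, -0.8]
grip_width: 0.004
grip_force: 0.0
```

step_arm --commands '[{"travel": [0,0,0.02],"turn": [0,0,0]},{"travel": [0,0,0.04],"turn": [0,0,0]},{"travel": [0,0,0.06],"turn": [0,0,0]},{"travel": [0,0,0.075],"turn": [0,0,0]},{"travel": [0,0,0.075],"turn": [0,0,0]}]'

```text
time: 41.8
position: [0.422, 0.0966, 0.1238]
tool_rot: [-3.11, -0.435, 0.006]
ft_force: [0.0, -0.1, -0.7]
grip_width: 0.001
grip_force: 0.0
```

```bash
python3 - <<'E'
from mv import *
s=ctrl.get_state(); print(s['position'],s['joint_positions'].round(2),s['ft_force'])
for t,r,g in((49,.08,0),(45,.085,0),(40,.09,0),(35,.095,0),(30,.1,0),(25,.105,0),(20,.11,0),(15,.12,0),(10,.13,0),(6,.14,0),(0,.14,0),(-3,.14,0)): print(t,end=' '); move(P(t,r,g),Rc)
E
```

```text
[0.42199885 0.09660573 0.12375678] [-0.   -0.04 -0.28  2.09 -0.01  1.09 -1.57] [ 0.02566608 -0.0540964  -0.74530098]
49 travel [0.0197, -0.0144, -0.0013] turn [-0.09, 0.21, 0.12] |t| 0.024 |r| 0.3
45 travel [0.0192, -0.023, -0.0013] turn [-0.09, 0.21, 0.12] |t| 0.03 |r| 0.3
40 travel [0.0208, -0.0333, -0.0013] turn [-0.09, 0.21, 0.12] |t| 0.039 |r| 0.3
35 travel [0.0236, -0.0436, -0.0013] turn [-0.09, 0.21, 0.12] |t| 0.05 |r| 0.3
30 travel [0.0279, -0.0539, -0.0013] turn [-0.09, 0.21, 0.12] |t| 0.061 |r| 0.3
25 travel [0.0336, -0.0641, -0.0013] turn [-0.09, 0.21, 0.12] |t| 0.072 |r| 0.3
20 travel [0.0407, -0.0738, -0.0013] turn [-0.09, 0.21, 0.12] |t| 0.084 |r| 0.3
15 travel [0.0478, -0.0878, -0.0013] turn [-0.09, 0.21, 0.12] |t| 0.1 |r| 0.3
10 travel [0.0572, -0.1012, -0.0013] turn [-0.09, 0.21, 0.12] |t| 0.116 |r| 0.3
6 travel [0.0659, -0.1134, -0.0013] turn [-0.09, 0.21, 0.12] |t| 0.131 |r| 0.3
0 travel [0.082, -0.1153, -0.0014] turn [-0.09, 0.21, 0.12] |t| 0.142 |r| 0.3
-3 travel [0.0886, -0.1157, -0.0014] turn [-0.09, 0.21, 0.12] |t| 0.146 |r| 0.3
```

step_arm --commands '[{"travel": [0.01,-0.007,0],"turn": [0,0,0]},{"travel": [0.0195,-0.0144,0],"turn": [0,0,0]},{"travel": [0.0195,-0.023,0],"turn": [0,0,0]},{"travel": [0.021,-0.033,0],"turn": [0,0,0]},{"travel": [0.0236,-0.0436,0],"turn": [0,0,0]}]'

```text
time: 42.3
position: [0.4346, 0.146, 0.1265]
tool_rot: [-3.11, -0.434, -0.002]
ft_force: [1.3, -0.7, 0.0]
grip_width: 0.007
grip_force: 0.4
```

step_arm --commands '[{"travel": [0.0043,-0.0103,0],"turn": [0,0,0]},{"travel": [0.01,-0.0205,0],"turn": [0,0,0]},{"travel": [0.017,-0.03,0],"turn": [0,0,0]},{"travel": [0.024,-0.044,0],"turn": [0,0,0]},{"travel": [0.0336,-0.0576,0],"turn": [0,0,0]}]'

```text
time: 42.8
position: [0.4515, 0.2108, 0.1263]
tool_rot: [-3.11, -0.434, -0.001]
ft_force: [0.1, -0.8, 1.1]
grip_width: 0.006
grip_force: 0.3
```

step_arm --commands '[{"travel": [0.009,-0.012,0],"turn": [0,0,0]},{"travel": [0.009,-0.012,0],"turn": [0,0,0]},{"travel": [0.009,-0.012,0],"turn": [0,0,0]}]'

```text
time: 43.1
position: [0.4568, 0.224, 0.1262]
tool_rot: [-3.11, -0.435, -0.001]
ft_force: [0.7, -1.1, 0.1]
grip_width: 0.005
grip_force: 0.0
```

```bash
python3 - <<'E'
from mv import *
s=ctrl.get_state(); print(s['position'],s['ft_force'])
for t in(6,0,-3): move(P(t,.14),Rc)
cv2.imwrite('pics/top3.png',ctrl.get_image('top')[:,:,::-1]); b=cv2.imread('pics/top3.png')[150:290,100:280]
cv2.imwrite('pics/c7.png',cv2.resize(b,None,fx=3.5,fy=3.5))
E
```

```text
[0.45684843 0.22399587 0.12618699] [ 0.67638674 -1.10968969  0.07773722]
travel [-0.0025, -0.0004, 0.0012] turn [-0.07, -0.05, 0.12] |t| 0.003 |r| 0.2
travel [0.0136, -0.0024, 0.0012] turn [-0.07, -0.05, 0.12] |t| 0.014 |r| 0.2
travel [0.0202, -0.0027, 0.0012] turn [-0.07, -0.05, 0.12] |t| 0.02 |r| 0.2
```

View pics/c7.png

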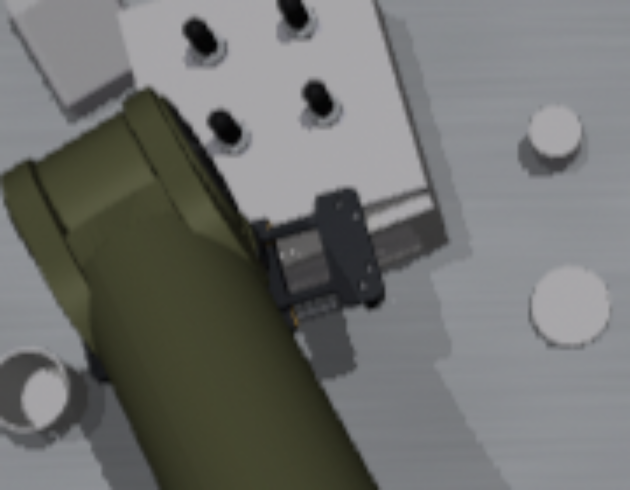

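The door is nearly shut; it shows at (400,215), almost parallel to the cabinet front. I push it in further in small steps.

step_arm --commands '[{"travel": [0.003,0,0],"turn": [0,0,0]},{"travel": [0.006,0,0],"turn": [0,0,0]},{"travel": [0.006,0,0],"turn": [0,0,0]}]'

```text
time: 43.45
position: [0.4615, 0.2248, 0.1262]
tool_rot: [-3.111, -0.433, 0.002]
ft_force: [-2.4, -0.3, 0.1]
grip_width: 0.007
grip_force: 1.3
```

step_arm --commands '[{"travel": [0.002,0,0],"turn": [0,0,0]},{"travel": [0.004,0,0],"turn": [0,0,0]},{"travel": [0.004,0,0],"turn": [0,0,0]}]'

```text
time: 43.75
position: [0.4671, 0.2262, 0.1265]
tool_rot: [-3.11, -0.433, -0.004]
ft_force: [-0.2, -0.0, -0.1]
grip_width: 0.006
grip_force: 0.0
```

step_arm --commands '[{"travel": [0.002,0,0],"turn": [0,0,0]},{"travel": [0.003,0,0],"turn": [0,0,0]},{"travel": [0.003,0,0],"turn": [0,0,0]}]'

```text
time: 44.05
position: [0.4699, 0.2271, 0.1265]
tool_rot: [-3.11, -0.433, -0.003]
ft_force: [-0.3, 0.7, -0.7]
grip_width: 0.005
grip_force: 0.1
```

step_arm --commands '[{"travel": [0.001,0,0],"turn": [0,0,0]},{"travel": [0.002,0,0],"turn": [0,0,0]},{"travel": [0.002,0,0],"turn": [0,0,0]}]'

```text
time: 44.35
position: [0.4699, 0.2272, 0.1263]
tool_rot: [3.111, 0.434, -0.003]
ft_force: [-4.2, -2.6, 4.7]
grip_width: 0.01
grip_force: 3.0
```

step_arm --commands '[{"travel": [0.001,0,0],"turn": [0,0,0]},{"travel": [0.002,0,0],"turn": [0,0,0]},{"travel": [0.002,0,0],"turn": [0,0,0]}]'

```text
time: 44.65
position: [0.47, 0.2272, 0.1262]
tool_rot: [3.11, 0.434, -0.01]
ft_force: [-11.1, -4.9, 9.7]
grip_width: 0.004
grip_force: 6.0
```

step_arm --commands '[{"travel": [0.001,0,0],"turn": [0,0,0]},{"travel": [0.001,0,0],"turn": [0,0,0]},{"travel": [0.001,0,0],"turn": [0,0,0]}]'

```text
time: 44.95
position: [0.47, 0.2272, 0.1262]
tool_rot: [3.109, 0.435, -0.013]
ft_force: [-13.6, -6.3, 10.8]
grip_width: 0.008
grip_force: 7.4
```

step_arm --commands '[{"travel": [-0.01,0,0],"turn": [0,0,0]},{"travel": [-0.03,0,0],"turn": [0,0,0]},{"travel": [-0.04,0.02,-0.03],"turn": [0,0,0]},{"travel": [-0.04,0.06,-0.06],"turn": [0,0,0]},{"travel": [-0.04,0.1,-0.09],"turn": [0,0,0]}]'

```text
time: 45.45
position: [0.4631, 0.1209, 0.2176]
tool_rot: [-3.11, -0.438, -0.005]
ft_force: [1.0, -0.4, 0.0]
grip_width: 0.004
grip_force: 0.0
```

step_arm --commands '[{"travel": [0,0.04,-0.03],"turn": [0,0,0]},{"travel": [0,0.08,-0.06],"turn": [0,0,0]},{"travel": [0,0.12,-0.08],"turn": [0,0,0]},{"travel": [0.02,0.16,-0.08],"turn": [0,0,0]},{"travel": [0.04,0.2,-0.08],"turn": [0,0,0]}]'

```text
time: 45.95
position: [0.5577, -0.062, 0.2979]
tool_rot: [3.111, 0.433, 0.009]
ft_force: [1.0, 0.9, 0.7]
grip_width: 0.005
grip_force: 0.0
```

```bash
python3 - <<'E'
from mv import *
for n in ('scene','top'): cv2.imwrite(f'pics/{n}4.png',ctrl.get_image(n)[:,:,::-1])
a=cv2.imread('pics/scene4.png')[100:300,130:450]; b=cv2.imread('pics/top4.png')[100:300,90:410]
cv2.imwrite('pics/c8.png',cv2.resize(np.vstack([a,b]),None,fx=1.5,fy=1.5)); print(ctrl.get_state()['position'])
E
```

```text
[ 0.55844438 -0.06681196  0.29501883]
```

View pics/c8.png

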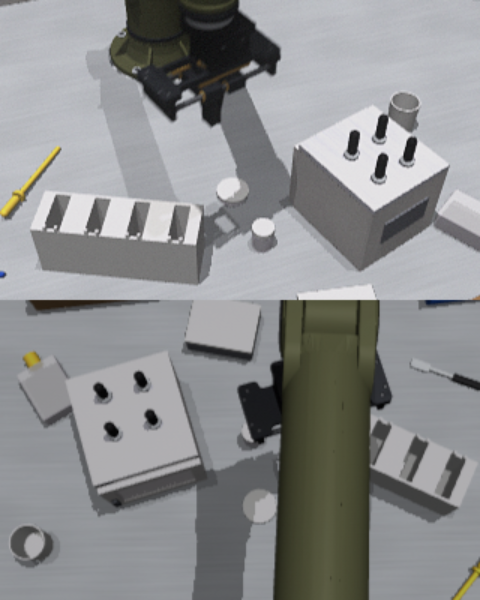

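The four lances hang upright at (353,145), (381,128), (409,150) and (380,167). The door is shut flat at (150,485), and everything else is where it was. Handing in.

```bash
python3 -c "
from bench import ctrl
print(ctrl.close_job())"
```

```text
the job is handed in; nothing more can be done
None
```

All four lances hang upright in the cabinet eyelets with their collars on the roof, and the door is pushed shut against its stop. The job is handed in at about 46 s of the 210 s limit; the hand-in returned no verdict.

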